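# Peel the top parts tray off the stuck stack

## Task

Empty the top tray of the nested stack: stand its two bottles upright on the low shelf in one neat row with the bottle already there, side by side with no gap as wide as a bottle. Then peel the stuck top tray off by its corner tab, raising that corner a good 4 cm while the opposite corner is still down in the stack, before lifting it clear. Finish still holding the tray by the tab, about level and still, centred over the white pad and at least 12 cm above the bench; leave everything else where it is.

Things in the scene. Friction and masses are not known exactly. Their poses are not given: they have to be found in the camera images.
- stack: Lower trays of the stack, bare metal, fixed: rims 208 x 158 mm (x, y), top rim 48 mm above the bench. Origin at its centre on the bench, z up. The top tray sits in its mouth, same centre and axes, underside 32 mm above the bench, 16 mm deep, 6 mm clear all round. Four sprung rubber nubs in the long walls grip the tray's sides, a few N each; under 15 N at the tab frees it.
- tray_mid (a point): The top tray, loose, bare metal, open-topped, 180 x 130 x 30 mm (x, y, z), walls and floor 4 mm thick, about 0.2 kg. The point is its centre, 15 mm above its underside; x along its long side, y along its short side, z up out of its mouth.
- tray_tab (a point): Grip point on the top tray's tab, offset (100, 75, 31) mm from tray_mid in the tray's axes. The tab is an upright fin on the +x +y corner, 10 mm thick, standing out 28 mm along the direction halfway between the tray's x and y (45 degrees), from 28 mm below this point to 12 mm above it; pinch it across its thickness, a finger on either side.
- tray_far (a point): The top tray's bottom corner opposite the tab, at offset (-90, -65, -15) mm from tray_mid, same axes; the point about which the tray tips when the tab is raised.
- bottle_a_mid (a point): White oil bottle, loose, a plain upright cylinder 36 mm across and 70 mm tall with a 19 mm wide cap on top, 92 mm tall in all, about 0.08 kg. The point is on its axis, 46 mm above its underside; z is up. Starts standing in the top tray, at its -x half, on the tray's floor.
- bottle_b_mid (a point): White oil bottle, loose, a plain upright cylinder 36 mm across and 70 mm tall with a 19 mm wide cap on top, 92 mm tall in all, about 0.08 kg. The point is on its axis, 46 mm above its underside; z is up. Starts standing in the top tray, at its +x half, on the tray's floor.
- bottle_c_mid (a point): White oil bottle, loose, a plain upright cylinder 36 mm across and 70 mm tall with a 19 mm wide cap on top, 92 mm tall in all, about 0.08 kg. The point is on its axis, 46 mm above its underside; z is up. Starts standing on the shelf, with room for the other two on one side of it or the other; it stays there.
- shelf_top (a point): Low plywood shelf fixed to the bench, 66 x 266 mm (x, y). The point is the centre of its board's top, 45 mm above the bench; the row runs along y. Lips 8 mm tall along both long edges leave a channel 52 mm wide (x); end plates 8 mm tall leave 250 mm of length (y).
- pad_top (a point): White square pad, 150 x 150 x 4 mm, fixed flat on the bench, empty; the point is the centre of its top.
- screwdriver: Screwdriver, loose, a bystander to be left alone. Origin on its underside.
- wrench: Spanner, loose, a bystander to be left alone. Origin on its underside.
- hammer: Hammer, loose, a bystander to be left alone. Origin on its underside.
- bearing: Steel bearing ring, 48 mm across, 14 mm tall, lying flat, loose, a bystander to be left alone. Origin on its underside.
- grease: Jar, 60 mm across, 60 mm tall, loose, a bystander to be left alone. Origin on its underside.
- mug: White mug, 90 mm tall, loose, a bystander to be left alone. Origin on its underside.
There are look-alikes about, which are no part of the job. What is shaped like the part that bears bottle_a_mid but green or red is not meant.

How it is judged:
By the outcome, as a careful person would: the job done as asked, in the order asked, and still so for the second after the job is handed in, while the arm keeps its last pose, push and grip.
It also fails if it takes over 72 s, if anything falls off the work surface, if the arm or the gripper's body presses on something with over 40 N, if the wrist force passes 120 N, or if a joint passes its speed limit or range.

## Robot

A 6-joint arm with a two-finger parallel gripper is mounted at the origin on the work surface. World frame = base frame: x ahead of the robot, y to its left, z up, the work surface at z = 0. Lengths are in m, angles in rad, forces in N, time in s.
With the tool pointing down it reaches from about 0.3 to 0.875 m from the base axis. Payload 6.4 kg.
Tool frame: the origin (TCP) lies at the very end of the fingers, on their centre line; the grasp point (between the pads) lies 19 mm behind it; z points along the fingers, y is the direction in which the jaws open and shut (so a half turn about z gives the same grasp; the last joint's range is limited). The gripper opens to 85 mm and grips with 20 to 120 N. Pads are 22 mm wide; open, the fingers measure 114 mm over their backs; the gripper's body (76 mm by 85 mm) begins 54 mm behind the grasp point. The pads swing forward as they close: fully open they stand 13 mm farther back than shut.
Start: joints at [1.128, 0.181, 1.607, -0, 1.354, -0.206], TCP at [0.135, 0.559, 0.231] pointing down, gripper open.
Joint ranges: [-2.99, 2.99], [-0.89, 2.07], [0.3, 2.58], [-1.14, 4.28], [0, 2.63], [-3.12, 3.12]. Speed limits (rad/s): [2.57, 2.57, 3.01, 3.14, 3.14, 3.14].

## Interface

Orientations are given as a unit quaternion [w, x, y, z].
In Python, from bench import * gives the robot as it stands.
- The arm moves only by the tool arm_command, never from a script. Its argument "motion" is text: rows parted by semicolons, each of 7 numbers parted by spaces: the shift along the tool's x, y, z in units of 0.2 m (1.0 is 0.2 m), then the turn, a rotation vector about the tool's x, y, z in units of 60 degrees (1.0 is 60 degrees), then the opening, from 0 (shut) to 1 (fully open). In form: tx ty tz ax ay az grip; .... A call has 1 to 10 rows; each row shifts and turns the pose as measured when the row begins, along the tool's axes as they then stand; what a row does not reach is not made up. A row lasts 1/12 s, in which the tool goes at most 41.7 mm and 7.16 degrees, less where a joint would pass 70% of its speed; a pose out of reach is approached as far as the arm can. A call with a number of a shift or a turn outside -1 to 1 is refused whole. A call with a gripper value outside its range is refused whole. The fingers move at their own pace and stop on an object; the grip force is fixed at half the most. Time passes only in rows, so rows that do not move let the fingers close. It gives the time, the measured TCP pose, the force and the opening at its end, in the units of the state.
- get_obs(): the state, without advancing time (a new reading comes with each control period).
- camera(name): name is "side" or "top"; returns a dict with "img" (420x560x3 uint8, red, green, blue), "intrinsics" (3x3 intrinsics, pixels), "pose" (4x4, takes a point from camera to world coordinates). Camera axes: x right, y down, z forward; pixel columns grow to the right and rows downward; lengths in m; the calibration is good to about 2 mm. A picture is of the moment at which its call begins. There is no depth.
- hand_in(): hands the job in, once; it reports no verdict.
Trained networks look in the newest picture that a camera, given by its name, has taken for a name from the list of things; names that differ only in an ending like _2 or _b are one class to them, and where a whole thing is asked for, a point or a joint stands for the part that bears it (a point fixed in the world has none). Each returns a list of dicts, best first, with "conf" (0 to 1); they miss things now and then, are a little off and sometimes report something else, mostly with a low value. They report only what shows in the picture. A call takes as long as a camera call. They do not tell look-alikes from the thing itself.
- search_frame(camera, target): "box" ([left, top, right, bottom] in pixels, round what is visible of it).
The state is a dict: "time_s": time; "q": joint angles; "dq": joint speeds; "joint_efforts": joint torques, N m; "eef_pos": TCP position; "eef_rot": TCP orientation; "wrist_force": force on the tool from outside, world axes, zero at the start; "torque": the same for the moment, N m; "opening": opening from 0.0 (shut) to 1.0 (fully open).
Only numpy, scipy, OpenCV 4.12 (cv2) and the standard library are available. Lean on these libraries where they do the work, as an engineer would, in place of code of your own. Each camera call takes 0.05 s, during which the arm holds its last target.

## Working session

There is one attempt and no reset: what is moved stays moved. The work goes in short steps, Python scripts to look and compute and a tool call to move; the robot and the scene stay as the last step left them, time stands still between calls to the robot, and variables do not carry over. Pictures are saved under pics/ and viewed, and the job is handed in when it is done.

Besides the shell and the picture viewer there is one more tool, called after "Call:" as name(argument=value, ...) on one line, values as JSON. arm_command: Moves the arm, as the interface text tells. Shifts and turns lie within -1 to 1; 1 stands for 0.2 m of shift or 60 degrees of turn. Its arguments: {"type":"object","properties":{"motion":{"type":"string"}},"required":["motion"]}

```bash
ls; mkdir -p pics
python3 - <<'E'
from bench import *
import cv2
o=get_obs();print(o)
for n in("side","top"):
    c=camera(n);cv2.imwrite(f"pics/{n}0.png",c["img"][:,:,::-1]);print(n,c["intrinsics"],c["pose"])
    for t in ["stack","tray_mid","tray_tab","bottle_a_mid","shelf_top","pad_top"]:
        print(t,[( [round(x) for x in d["box"]],round(d["conf"],2)) for d in search_frame(n,t)])
E
```

```text
pics
{'time_s': 0.0, 'q': array([ 1.12771011e+00,  1.81514372e-01,  1.60799755e+00, -1.24792626e-05,
        1.35380841e+00, -2.06301326e-01]), 'dq': array([ 0.00016723, -0.00034574,  0.00115749,  0.0010479 , -0.00235557,
       -0.00045459]), 'joint_efforts': array([-1.77297115e-04, -4.44889605e+01, -3.51323569e+01, -2.34191684e-04,
        9.44267842e-03, -2.09523466e-05]), 'eef_pos': array([0.1346299 , 0.55845253, 0.23040421]), 'eef_rot': array([-2.69806162e-04,  1.18114674e-01,  9.92999586e-01, -8.20643533e-04]), 'wrist_force': array([-0.91752786,  0.02418203,  0.13757299]), 'torque': array([-0.01472856,  0.02152225,  0.00937339]), 'opening': 1.0016695374295501}
side [[544.55862263   0.         271.56996818]
 [  0.         544.55862263 207.32503124]
 [  0.           0.           1.        ]] [[ 0.66030513 -0.42382846  0.61997304 -0.42027446]
 [-0.75084423 -0.35589644  0.55639075 -0.87372875]
 [-0.01516804 -0.83289085 -0.5532294   0.95692459]
 [ 0.          0.          0.          1.        ]]
stack [([270, 259, 364, 310], 0.6)]
tray_mid [([277, 224, 359, 300], 0.65)]
tray_tab [([
[... 334 characters left out ...]
279.96727846]
 [  0.         535.18452254 209.35879259]
 [  0.           0.           1.        ]] [[ 2.89509558e-02 -9.97594442e-01  6.29854824e-02  4.62098451e-01]
 [-9.99580805e-01 -2.88783931e-02  2.06230417e-03  1.08111000e-02]
 [-2.38423658e-04 -6.30187848e-02 -9.98012313e-01  1.61760754e+00]
 [ 0.00000000e+00  0.00000000e+00  0.00000000e+00  1.00000000e+00]]
stack [([331, 198, 396, 284], 0.85)]
tray_mid [([335, 202, 391, 279], 0.67)]
tray_tab []
bottle_a_mid [([391, 293, 409, 311], 0.66), ([310, 274, 322, 288], 0.66), ([356, 293, 371, 306], 0.62), ([359, 259, 378, 274], 0.61), ([409, 238, 422, 250], 0.52)]
shelf_top [([160, 202, 254, 242], 0.63)]
pad_top [([253, 188, 308, 244], 0.78)]
```

View pics/side0.png

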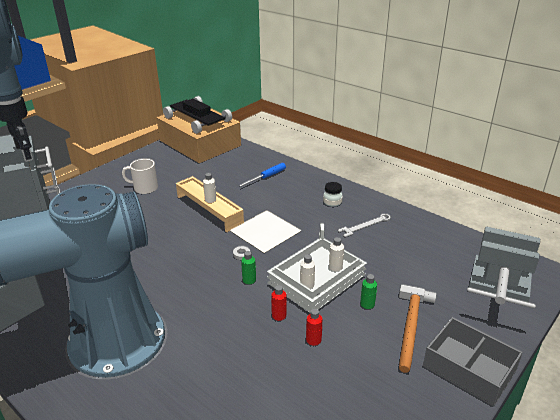

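View pics/top0.png

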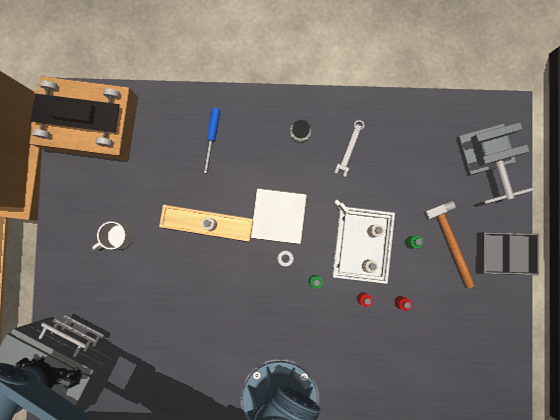

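Run:
```python
import cv2
a=cv2.imread("pics/top0.png")[170:320,150:430];cv2.imwrite("pics/topz.png",cv2.resize(a,None,fx=2.85,fy=2.85,interpolation=cv2.INTER_CUBIC))
a=cv2.imread("pics/side0.png")[160:350,170:400];cv2.imwrite("pics/sidez.png",cv2.resize(a,None,fx=3.1,fy=3.1,interpolation=cv2.INTER_CUBIC))
```

```text
(no output)
```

View pics/topz.png

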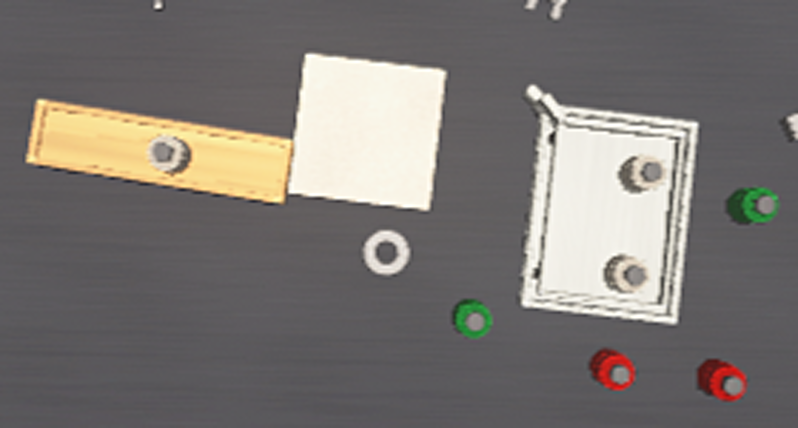

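View pics/sidez.png

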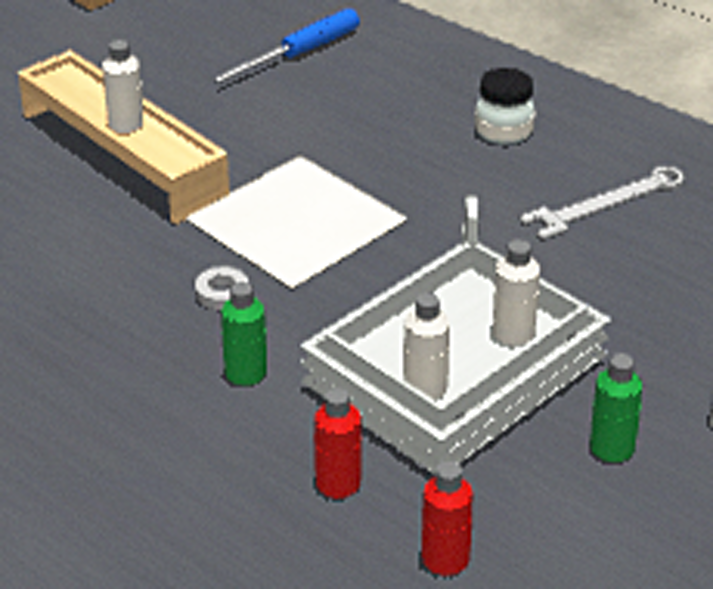

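Run:
```python
import cv2,numpy as np
def z(src,x,y,w,h,f,out):
    a=cv2.imread(src)[y:y+h,x:x+w];a=cv2.resize(a,None,fx=f,fy=f,interpolation=cv2.INTER_CUBIC)
    for i in range(0,w,10): cv2.putText(a,str(x+i),(i*f,8),0,.3,(0,0,255));cv2.line(a,(i*f,0),(i*f,h*f),(0,0,255) if 0 else (200,120,0),1)
    for i in range(0,h,10): cv2.putText(a,str(y+i),(0,i*f+8),0,.3,(0,0,255));cv2.line(a,(0,i*f),(w*f,i*f),(200,120,0),1)
    cv2.imwrite(out,a)
z("pics/top0.png",325,192,80,98,6,"pics/t_stack.png")
z("pics/top0.png",155,180,155,70,5,"pics/t_shelf.png")
z("pics/side0.png",265,215,105,100,6,"pics/s_stack.png")
z("pics/side0.png",170,165,80,70,8,"pics/s_shelf.png")
```

```text
(no output)
```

View pics/t_stack.png

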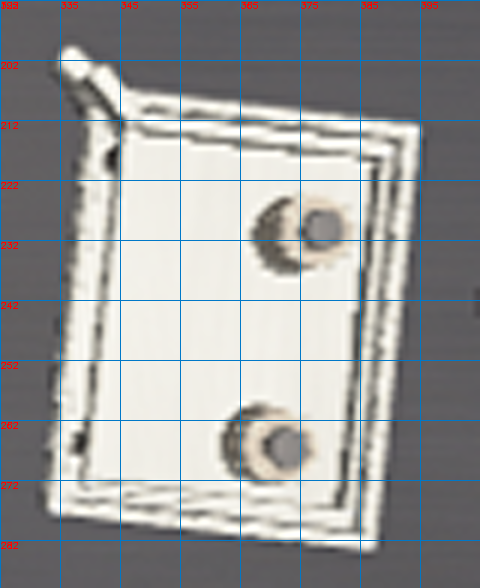

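View pics/t_shelf.png

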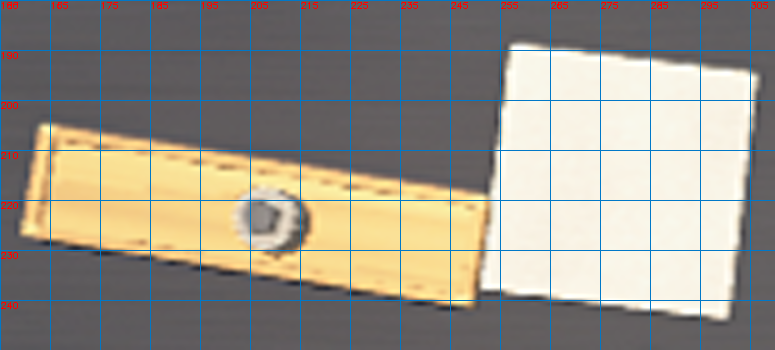

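View pics/s_stack.png

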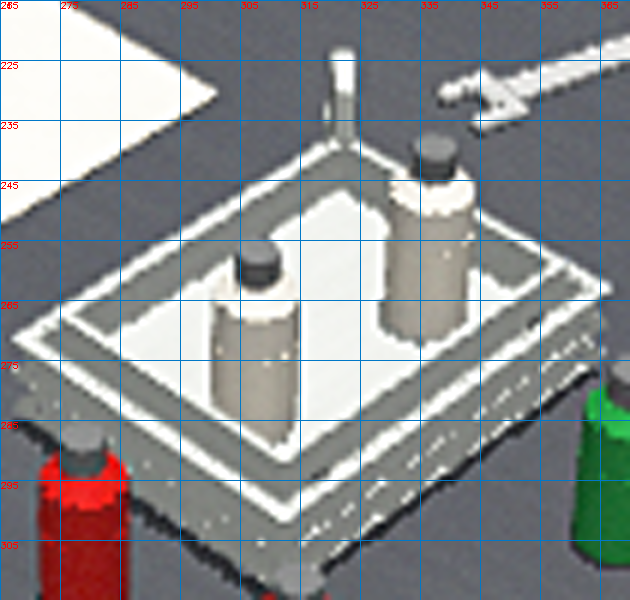

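View pics/s_shelf.png

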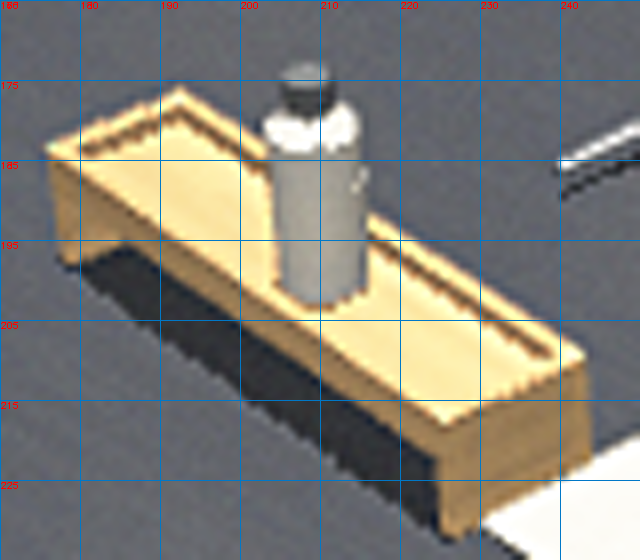

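```bash
cat > h.py <<'E'
import numpy as np,cv2
C={}
C['side']=(np.array([[544.5586,0,271.56997],[0,544.5586,207.325],[0,0,1]]),np.array([[0.66030513,-0.42382846,0.61997304,-0.42027446],[-0.75084423,-0.35589644,0.55639075,-0.87372875],[-0.01516804,-0.83289085,-0.5532294,0.95692459],[0,0,0,1]]))
C['top']=(np.array([[535.18452,0,279.96728],[0,535.18452,209.35879],[0,0,1]]),np.array([[2.89509558e-02,-9.97594442e-01,6.29854824e-02,4.62098451e-01],[-9.99580805e-01,-2.88783931e-02,2.06230417e-03,1.08111e-02],[-2.38423658e-04,-6.30187848e-02,-9.98012313e-01,1.61760754],[0,0,0,1]]))
def atz(c,px,z):
    K,T=C[c];r=T[:3,:3]@np.linalg.inv(K)@np.array([px[0],px[1],1.]);o=T[:3,3]
    return o+r*(z-o[2])/r[2]
def proj(c,P):
    K,T=C[c];p=T[:3,:3].T@(np.asarray(P)-T[:3,3]);p=K@p;return p[:2]/p[2]
def rectfit(pts,ref):
    # pts world xy ; ref local xy -> center,yaw
    p=np.array(pts)[:,:2];r=np.array(ref);pc=p.mean(0);rc=r.mean(0)
    a=p-pc;b=r-rc
    th=np.arctan2((b[:,0]*a[:,1]-b[:,1]*a[:,0]).sum(),(a*b).sum())
    R=np.array([[np.cos(th),-np.sin(th)],[np.sin(th),np.cos(th)]])
    t=pc-R@rc
    return t,th,np.linalg.norm(p-(r@R.T+t),axis=1)
E
python3 - <<'E'
from h import *
np.set_printoptions(precision=4,suppress=True)
s=-0.4
off=np.array([s,s])
st=[atz('top',np.array(p)+off,.048) for p in [(395,212.8),(387.5,283.5),(332.5,277.5)]]
print('stack',st,rectfit(st,[(.104,-.079),(-.104,-.079),(-.104,.079)]))
st=[atz('side',np.array(p)+off,.048) for p in [(267,271.5),(312.5,301.7),(366.5,263.2),(322.3,238)]]
print('stackside',rectfit(st,[(-.104,.079),(-.104,-.079),(.104,-.079),(.104,.079)]))
sh=[atz('top',np.array(p)+off,.053) for p in [(163.5,204.6),(253.2,219),(249.5,241.5),(159.3,226.8)]]
print('shelf',rectfit(sh,[(.033,.133),(.033,-.133),(-.033,-.133),(-.033,.133)]))
sh=[atz('side',np.array(p)+off,.053) for p in [(192.3,175.8),(243,209),(226,217.8),(175.5,183)]]
print('shelfside',rectfit(sh,[(.033,.133),(.033,-.133),(-.033,-.133),(-.033,.133)]))
pd=[atz('top',np.array(p)+off,.004) for p in [(257,188.4),(306.5,194.6),(301,244),(251,238)]]
print('pad',rectfit(pd,[(.075,.075),(.075,-.075),(-.075,-.075),(-.075,.075)]))
for n,z,t,sd in [('a',.128,(373,266.5),(308,255.7)),('b',.128,(378.8,230.2),(337.4,238.7)),('c',.137,(207.4,223.6),(208.3,174.2))]:
    print(n,atz('top',np.array(t)+off,z),atz('side',np.array(sd)+off,z))
E
```

```text
stack [array([ 0.562 , -0.3228,  0.048 ]), array([ 0.355 , -0.3041,  0.048 ]), array([ 0.3678, -0.1436,  0.048 ])] (array([ 0.4652, -0.2338]), np.float64(-0.09077842268717008), array([0.001 , 0.0013, 0.0023]))
stackside (array([ 0.4646, -0.2337]), np.float64(-0.09302019055867115), array([0.0005, 0.0021, 0.0013, 0.0027]))
shelf (array([0.5159, 0.2294]), np.float64(-0.13162024305204667), array([0.    , 0.0005, 0.0005, 0.0009]))
shelfside (array([0.5162, 0.2334]), np.float64(-0.12715484368351834), array([0.002 , 0.0004, 0.0025, 0.0006]))
pad (array([0.5444, 0.0181]), np.float64(-0.08980321186205986), array([0.0011, 0.0003, 0.0011, 0.0006]))
a [ 0.4061 -0.2472  0.128 ] [ 0.4069 -0.2459  0.128 ]
b [ 0.5071 -0.2615  0.128 ] [ 0.5088 -0.2601  0.128 ]
c [0.5113 0.2146 0.137 ] [0.5122 0.2182 0.137 ]
```

```bash
cat >> h.py <<'E'
from scipy.spatial.transform import Rotation as Ro
def down(phi): # tool y at world angle phi(rad), pointing down
    y=np.array([np.cos(phi),np.sin(phi),0]);z=np.array([0,0,-1.]);x=np.cross(y,z)
    return Ro.from_matrix(np.stack([x,y,z],1))
def cur():
    from bench import get_obs
    o=get_obs();q=o['eef_rot'];return o,np.array(o['eef_pos']),Ro.from_quat([q[1],q[2],q[3],q[0]])
def plan(targets,p=None,R=None,g=1.0):
    "targets: list of (pos,Rot,nrows,grip)"
    if p is None: o,p,R=cur();print('t',round(o['time_s'],2),'p',p.round(4),'yaw_y',np.degrees(np.arctan2(*R.as_matrix()[[1,0],1])).round(1),'zdir',R.as_matrix()[:,2].round(3),'F',np.round(o['wrist_force'],1),'open',round(o['opening'],3))
    for tp,tR,n,g in targets:
        rv=(R.inv()*tR).as_rotvec()/n; dp=(np.asarray(tp)-p)/n;out=[]
        for i in range(n):
            s=R.inv().apply(dp)/.2; a=np.degrees(rv)/60
            out.append(' '.join('%g'%round(v,3) for v in [*s,*a])+' %g'%g)
            p=p+dp;R=R*Ro.from_rotvec(rv)
        print('; '.join(out))
E
python3 - <<'E'
from h import *
phi=-.13
# via at (0.45,0.05,.23) then above b
plan([((.35,.32,.23),down(np.radians(38)),8,1),((.508,-.05,.2),down(phi),10,1)])
E
```

```text
t 0.7 p [0.1349 0.559  0.2313] yaw_y 76.4 zdir [ 0.  0. -1.] F [ 0.2  0.  -1.2] open 1.002
-0.166 -0.114 0.001 0 0 0.08 1; -0.175 -0.099 0.001 0 0 0.08 1; -0.182 -0.084 0.001 0 0 0.08 1; -0.189 -0.069 0.001 0 0 0.08 1; -0.194 -0.053 0.001 0 0 0.08 1; -0.198 -0.036 0.001 0 0 0.08 1; -0.2 -0.02 0.001 0 0 0.08 1; -0.201 -0.003 0.001 0 0 0.08 1
-0.194 -0.052 0.015 -0 0 0.076 1; -0.198 -0.036 0.015 -0 0 0.076 1; -0.2 -0.02 0.015 -0 0 0.076 1; -0.201 -0.004 0.015 -0 0 0.076 1; -0.201 0.012 0.015 -0 0 0.076 1; -0.199 0.027 0.015 -0 0 0.076 1; -0.196 0.043 0.015 -0 0 0.076 1; -0.192 0.059 0.015 -0 0 0.076 1; -0.187 0.074 0.015 -0 0 0.076 1; -0.181 0.088 0.015 -0 0 0.076 1
```

Call:
arm_command(motion="-0.166 -0.114 0 0 0 0.08 1; -0.175 -0.1 0 0 0 0.08 1; -0.182 -0.084 0 0 0 0.08 1; -0.19 -0.07 0 0 0 0.08 1; -0.194 -0.053 0 0 0 0.08 1; -0.198 -0.036 0 0 0 0.08 1; -0.2 -0.02 0 0 0 0.08 1; -0.2 0 0 0 0 0.08 1")

```text
time_s: 1.37
eef_pos: [0.3508, 0.3152, 0.2313]
eef_rot: [-0.0, 0.444, 0.896, 0.003]
wrist_force: [1.1, 0.8, -0.6]
opening: 0.996
```

Run:
```python
from h import *
phi=-.13
plan([((.508,-.05,.2),down(phi),10,1)])
```

```text
t 1.37 p [0.3508 0.3152 0.2313] yaw_y 37.3 zdir [ 0.001  0.005 -1.   ] F [ 1.1  0.8 -0.6] open 0.996
-0.193 -0.048 0.015 0 -0 0.074 1; -0.196 -0.033 0.015 0 -0 0.074 1; -0.198 -0.017 0.015 0 -0 0.074 1; -0.199 -0.002 0.015 0 -0 0.074 1; -0.198 0.014 0.015 0 -0 0.074 1; -0.197 0.029 0.015 0 -0 0.074 1; -0.194 0.044 0.015 0 -0 0.074 1; -0.19 0.059 0.015 0 -0 0.074 1; -0.185 0.074 0.016 0 -0 0.074 1; -0.178 0.088 0.016 0 -0 0.074 1
```

Tracking is accurate.

Call:
arm_command(motion="-0.193 -0.048 0.015 0 0 0.074 1; -0.196 -0.033 0.015 0 0 0.074 1; -0.198 -0.017 0.015 0 0 0.074 1; -0.199 -0.002 0.015 0 0 0.074 1; -0.198 0.014 0.015 0 0 0.074 1; -0.197 0.029 0.015 0 0 0.074 1; -0.194 0.044 0.015 0 0 0.074 1; -0.19 0.059 0.015 0 0 0.074 1; -0.185 0.074 0.015 0 0 0.074 1; -0.178 0.088 0.015 0 0 0.074 1")

```text
time_s: 2.2
eef_pos: [0.5095, -0.0694, 0.2037]
eef_rot: [0.002, 0.763, 0.646, 0.008]
wrist_force: [0.6, -0.6, 0.0]
opening: 0.999
```

Run:
```python
from h import *
phi=-.13
plan([((.508,-.261,.18),down(phi),6,1),((.508,-.261,.067),down(phi),4,1)])
```

```text
t 2.2 p [ 0.5095 -0.0694  0.2037] yaw_y -9.5 zdir [ 0.014  0.006 -1.   ] F [ 0.6 -0.6  0. ] open 0.999
-0.158 0.025 0.019 0.002 -0.001 -0.006 1; -0.158 0.024 0.019 0.002 -0.001 -0.006 1; -0.158 0.023 0.019 0.002 -0.001 -0.006 1; -0.158 0.022 0.019 0.002 -0.001 -0.006 1; -0.158 0.021 0.019 0.002 -0.001 -0.006 1; -0.158 0.02 0.02 0.002 -0.001 -0.006 1
0 0 0.141 -0 -0 0 1; 0 0 0.141 -0 -0 0 1; 0 0 0.141 -0 -0 0 1; 0 0 0.141 -0 -0 0 1
```

Call:
arm_command(motion="-0.158 0.025 0.02 0 0 -0.006 1; -0.158 0.024 0.02 0 0 -0.006 1; -0.158 0.023 0.02 0.002 0 -0.006 1; -0.158 0.022 0.02 0.002 0 -0.006 1; -0.158 0.021 0.02 0.002 0 -0.006 1; -0.158 0.02 0.02 0.002 0 -0.006 1; 0 0 0 0 0 0 1")

```text
time_s: 2.78
eef_pos: [0.508, -0.2793, 0.1781]
eef_rot: [0.002, 0.754, 0.656, 0.005]
wrist_force: [-0.3, -0.2, 0.1]
opening: 1.0
```

Run:
```python
from h import *
phi=-.13
plan([((.508,-.261,.067),down(phi),5,1)])
```

```text
t 2.78 p [ 0.508  -0.2793  0.1781] yaw_y -8.0 zdir [ 0.01   0.003 -1.   ] F [-0.3 -0.2  0.1] open 1.0
0.018 -0.004 0.111 0.002 -0.001 -0.002 1; 0.018 -0.003 0.111 0.002 -0.001 -0.002 1; 0.018 -0.003 0.111 0.002 -0.001 -0.002 1; 0.018 -0.003 0.111 0.002 -0.001 -0.002 1; 0.018 -0.003 0.111 0.002 -0.001 -0.002 1
```

Call:
arm_command(motion="0.08 -0.01 0 0.005 -0.003 -0.01 1; 0 0 0.02 0 0 0 1; 0 0 0.08 0 0 0 1")

```text
time_s: 3.03
eef_pos: [0.5094, -0.2648, 0.1602]
eef_rot: [0.003, 0.752, 0.659, 0.002]
wrist_force: [1.0, -0.6, 1.1]
opening: 0.997
```

Run:
```python
from h import *
phi=-.13
plan([((.508,-.261,.067),down(phi),4,1)])
```

```text
t 3.03 p [ 0.5094 -0.2648  0.1602] yaw_y -7.6 zdir [ 0.008 -0.002 -1.   ] F [ 1.  -0.6  1.1] open 0.997
0.005 -0.003 0.116 0.002 0 -0 1; 0.005 -0.003 0.116 0.002 0 -0 1; 0.005 -0.003 0.116 0.002 0 -0 1; 0.005 -0.003 0.116 0.002 0 -0 1
```

Call:
arm_command(motion="0.01 -0.005 0.11 0.003 0 0 1; 0.005 -0.004 0.11 0.003 0 0 1; 0.003 0 0.09 0 0 0 1; 0 0 0.05 0 0 0 1; 0 0 0 0 0 0 1")

```text
time_s: 3.45
eef_pos: [0.5088, -0.2525, 0.084]
eef_rot: [0.0, 0.749, 0.662, 0.0]
wrist_force: [-0.1, 0.8, -0.7]
opening: 0.999
```

Run:
```python
from h import *
phi=-.13
plan([((.508,-.261,.067),down(phi),1,1)])
from bench import *
c=camera('side');a=c['img'][150:330,180:400,::-1];cv2.imwrite('pics/s1.png',cv2.resize(a,None,fx=3.5,fy=3.3))
```

```text
t 3.45 p [ 0.5088 -0.2525  0.084 ] yaw_y -7.1 zdir [ 0.001  0.    -1.   ] F [-0.1  0.8 -0.7] open 0.999
-0.043 0.001 0.085 0.001 -0 0.007 1
```

View pics/s1.png

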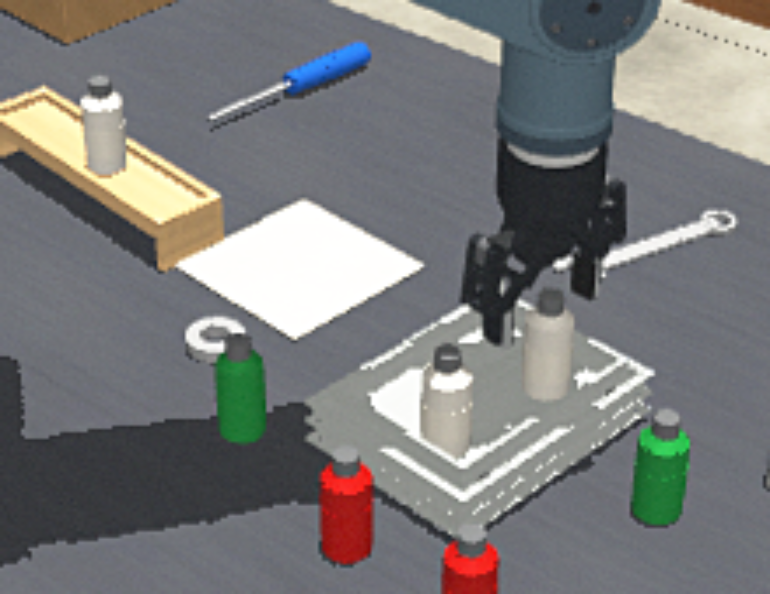

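Call:
arm_command(motion="-0.043 0 0.04 0 0 0.006 1; 0 0 0.04 0 0 0 1; 0 0 0 0 0 0 1")

```text
time_s: 3.75
eef_pos: [0.5101, -0.2621, 0.0708]
eef_rot: [0.003, 0.751, 0.661, 0.001]
wrist_force: [-0.5, 0.0, -0.2]
opening: 0.999
```

Run:
```python
from h import *
phi=-.13
plan([((.508,-.261,.067),down(phi),1,1)])
```

```text
t 3.75 p [ 0.5101 -0.2621  0.0708] yaw_y -7.3 zdir [ 0.006 -0.003 -1.   ] F [-0.5  0.  -0.2] open 0.999
0.004 -0.011 0.019 0.006 0.003 0.002 1
```

Call:
arm_command(motion="0.004 -0.01 0.015 0.004 0.002 0 1; 0 0 0 0 0 0 0.5; 0 0 0 0 0 0 0; 0 0 0 0 0 0 0; 0 0 0 0 0 0 0; 0 0 0 0 0 0 0")

```text
time_s: 4.25
eef_pos: [0.5093, -0.263, 0.0699]
eef_rot: [0.003, 0.751, 0.66, 0.001]
wrist_force: [0.3, -0.2, -0.2]
opening: 0.409
```

Run:
```python
from h import *
phi=-.13
plan([((.508,-.261,.067),down(phi),1,1)])
```

```text
t 4.25 p [ 0.5093 -0.263   0.0699] yaw_y -7.4 zdir [ 0.005 -0.003 -1.   ] F [ 0.3 -0.2 -0.2] open 0.409
0.009 -0.008 0.014 0.005 0.003 0.001 1
```

Call:
arm_command(motion="0 0 0 0 0 0 0; 0 0 -0.05 0.003 0 0 0; 0 0 -0.12 0 0 0 0; 0 0 -0.15 0 0 0 0; 0.04 0 -0.15 0 0 0 0; 0.1 -0.01 -0.1 0 0 0 0; 0.16 -0.02 -0.05 0 0 0 0; 0.2 -0.025 0 0 0 0 0; 0.2 -0.025 0 0 0 0 0; 0.2 -0.025 0 0 0 0 0")

```text
time_s: 5.08
eef_pos: [0.5123, -0.083, 0.2056]
eef_rot: [0.004, 0.755, 0.655, 0.0]
wrist_force: [1.8, 0.7, -1.1]
opening: 0.41
```

Run:
```python
from h import *
phi=-.13
plan([((.518,.259,.2),down(phi),10,0)])
```

```text
t 5.08 p [ 0.5123 -0.083   0.2056] yaw_y -8.1 zdir [ 0.005 -0.005 -1.   ] F [ 1.8  0.7 -1.1] open 0.41
0.17 -0.021 0.002 0.001 0 -0.001 0; 0.17 -0.021 0.002 0.001 0 -0.001 0; 0.17 -0.021 0.002 0.001 0 -0.001 0; 0.17 -0.021 0.002 0.001 0 -0.001 0; 0.17 -0.021 0.002 0.001 0 -0.001 0; 0.17 -0.02 0.002 0.001 0 -0.001 0; 0.17 -0.02 0.002 0.001 0 -0.001 0; 0.17 -0.02 0.003 0.001 0 -0.001 0; 0.17 -0.02 0.003 0.001 0 -0.001 0; 0.17 -0.02 0.003 0.001 0 -0.001 0
```

Call:
arm_command(motion="0.2 -0.024 0 0 0 0 0; 0.2 -0.024 0 0 0 0 0; 0.2 -0.024 0 0.002 0 0 0; 0.2 -0.022 0 0.002 0 0 0; 0.2 -0.022 0 0.002 0 -0.004 0; 0.2 -0.022 0 0.002 0 -0.004 0; 0.17 -0.02 0 0 0 0 0; 0.11 -0.015 0 0 0 0 0; 0.06 -0.01 0 0 0 0 0; 0 0 0 0 0 0 0")

```text
time_s: 5.92
eef_pos: [0.5148, 0.2485, 0.2138]
eef_rot: [0.003, 0.75, 0.661, 0.001]
wrist_force: [-0.7, 0.3, -0.1]
opening: 0.405
```

Run:
```python
from h import *
phi=-.13
plan([((.518,.259,.2),down(phi),1,0)])
```

```text
t 5.92 p [0.5148 0.2485 0.2138] yaw_y -7.2 zdir [ 0.005 -0.002 -1.   ] F [-0.7  0.3 -0.1] open 0.405
0.054 0.009 0.069 0.005 0.002 0.004 0
```

Call:
arm_command(motion="0.05 0.01 0.06 0.005 0.002 0.004 0; 0 0 0.1 0 0 0 0; 0 0 0.12 0 0 0 0; 0 0 0.1 0 0 0 0; 0 0 0.06 0 0 0 0; 0 0 0 0 0 0 0")

```text
time_s: 6.42
eef_pos: [0.5201, 0.2581, 0.1282]
eef_rot: [0.002, 0.751, 0.661, 0.003]
wrist_force: [-1.0, 0.2, -1.9]
opening: 0.411
```

Run:
```python
from h import *
phi=-.13
plan([((.518,.259,.079),down(phi),1,0)])
from bench import *
for n,(x,y,w,h) in {'side':(165,130,110,110),'top':(150,180,120,80)}.items():
    a=camera(n)['img'][y:y+h,x:x+w,::-1];cv2.imwrite(f'pics/{n}2.png',cv2.resize(a,None,fx=5,fy=5,interpolation=2))
```

```text
t 6.42 p [0.5201 0.2581 0.1282] yaw_y -7.3 zdir [ 0.007  0.    -1.   ] F [-1.   0.2 -1.9] open 0.411
0.003 -0.013 0.246 0.006 -0.001 0.003 0
```

View pics/side2.png

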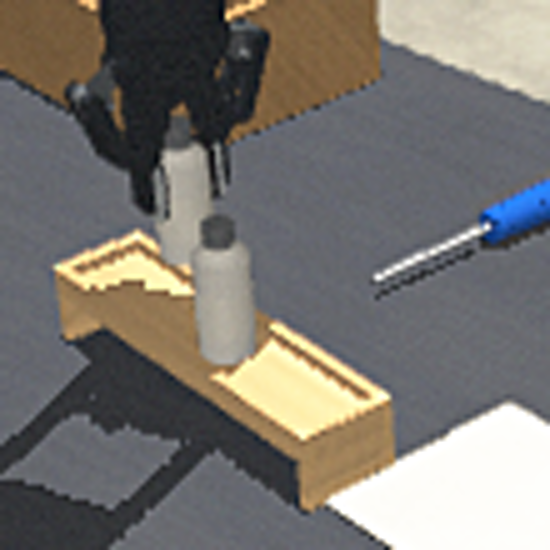

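View pics/top2.png

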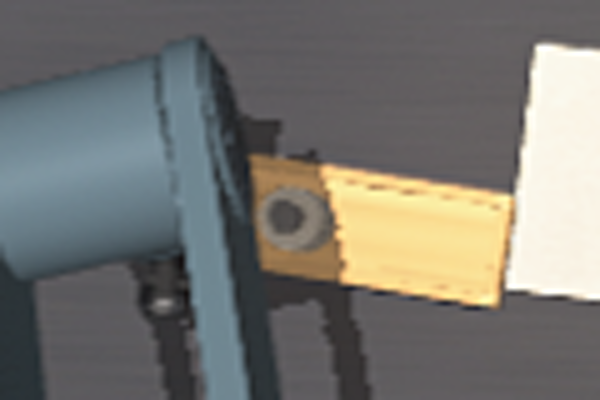

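Call:
arm_command(motion="0 -0.01 0.1 0.005 0 0.003 0; 0 0 0.08 0 0 0 0; 0 0 0.04 0 0 0 0; 0 0 0 0 0 0 0")

```text
time_s: 6.85
eef_pos: [0.5256, 0.2592, 0.0931]
eef_rot: [0.004, 0.752, 0.659, 0.008]
wrist_force: [-0.2, 0.3, -1.1]
opening: 0.409
```

Run:
```python
from h import *
phi=-.13
plan([((.518,.259,.079),down(phi),1,0)])
```

```text
t 6.85 p [0.5256 0.2592 0.0931] yaw_y -7.5 zdir [ 0.017  0.005 -1.   ] F [-0.2  0.3 -1.1] open 0.409
-0.007 -0.039 0.07 0.015 -0.007 -0.002 0
```

Call:
arm_command(motion="-0.007 -0.042 0.02 0.018 -0.007 0 0; 0 0 0.02 0 0 0 0; 0 0 0 0 0 0 0")

```text
time_s: 7.1
eef_pos: [0.5185, 0.2593, 0.088]
eef_rot: [-0.0, 0.752, 0.659, 0.0]
wrist_force: [0.1, 0.7, -0.5]
opening: 0.408
```

Run:
```python
from h import *
phi=-.13
plan([((.518,.259,.079),down(phi),1,0)])
```

```text
t 7.1 p [0.5185 0.2593 0.088 ] yaw_y -7.6 zdir [-0.     0.001 -1.   ] F [ 0.1  0.7 -0.5] open 0.408
-0.002 -0.002 0.045 -0 -0.001 -0.002 0
```

Call:
arm_command(motion="0 -0.003 0.02 0 0 0 0; 0 0 0.015 0 0 0 0; 0 0 0.01 0 0 0 0; 0 0 0 0 0 0 0")

```text
time_s: 7.43
eef_pos: [0.5191, 0.2598, 0.0801]
eef_rot: [0.0, 0.752, 0.659, 0.002]
wrist_force: [-0.7, -0.7, -1.1]
opening: 0.408
```

Run:
```python
from h import *
phi=-.13
plan([((.518,.259,.079),down(phi),1,0)])
```

```text
t 7.43 p [0.5191 0.2598 0.0801] yaw_y -7.5 zdir [ 0.003  0.001 -1.   ] F [-0.7 -0.7 -1.1] open 0.408
-0.005 -0.005 0.005 0.002 -0.002 -0.002 0
```

Call:
arm_command(motion="-0.004 -0.005 0.01 0 0 0 0; 0 0 0.01 0 0 0 0; 0 0 0 0 0 0 0")

```text
time_s: 7.68
eef_pos: [0.519, 0.2598, 0.0793]
eef_rot: [0.001, 0.752, 0.659, 0.003]
wrist_force: [-0.8, -1.0, -1.7]
opening: 0.411
```

Call:
arm_command(motion="-0.004 -0.004 0.015 0 0 0 0; 0 0 0.015 0 0 0 0; 0 0 0 0 0 0 0")

```text
time_s: 7.93
eef_pos: [0.5197, 0.2602, 0.0796]
eef_rot: [0.001, 0.752, 0.659, 0.004]
wrist_force: [-0.2, 0.8, -1.6]
opening: 0.405
```

Call:
arm_command(motion="0 0 0 0 0 0 1; 0 0 0 0 0 0 1; 0 0 0 0 0 0 1; 0 0 0 0 0 0 1; 0 0 0 0 0 0 1; 0 0 -0.04 0 0 0 1; 0 0 -0.1 0 0 0 1; 0 0 -0.16 0 0 0 1; 0 0 -0.2 0 0 0 1; 0 0 -0.15 0 0 0 1")

```text
time_s: 8.77
eef_pos: [0.5124, 0.2575, 0.204]
eef_rot: [-0.003, 0.752, 0.659, -0.005]
wrist_force: [-0.1, 0.2, -0.4]
opening: 0.999
```

Run:
```python
from h import *
phi=-.13
plan([((.407,-.2465,.19),down(phi),14,1)])
from bench import *
for n,(x,y,w,h) in {'side':(165,130,110,110)}.items():
    a=camera(n)['img'][y:y+h,x:x+w,::-1];cv2.imwrite(f'pics/{n}3.png',cv2.resize(a,None,fx=5,fy=5,interpolation=2))
```

```text
t 8.77 p [0.5124 0.2575 0.204 ] yaw_y -7.5 zdir [-0.011 -0.001 -1.   ] F [-0.1  0.2 -0.4] open 0.999
-0.183 -0.014 0.006 -0.001 0 -0 1; -0.183 -0.014 0.006 -0.001 0 -0 1; -0.183 -0.014 0.006 -0.001 0 -0 1; -0.183 -0.014 0.006 -0.001 0 -0 1; -0.183 -0.014 0.006 -0.001 0 -0 1; -0.183 -0.014 0.005 -0.001 0 -0 1; -0.183 -0.014 0.005 -0.001 0 -0 1; -0.183 -0.014 0.005 -0.001 0 -0 1; -0.183 -0.014 0.005 -0.001 0 -0 1; -0.183 -0.014 0.005 -0.001 0 -0 1; -0.183 -0.014 0.005 -0.001 0 -0 1; -0.183 -0.014 0.005 -0.001 0 -0 1; -0.183 -0.014 0.005 -0.001 0 -0 1; -0.183 -0.014 0.005 -0.001 0 -0 1
```

View pics/side3.png

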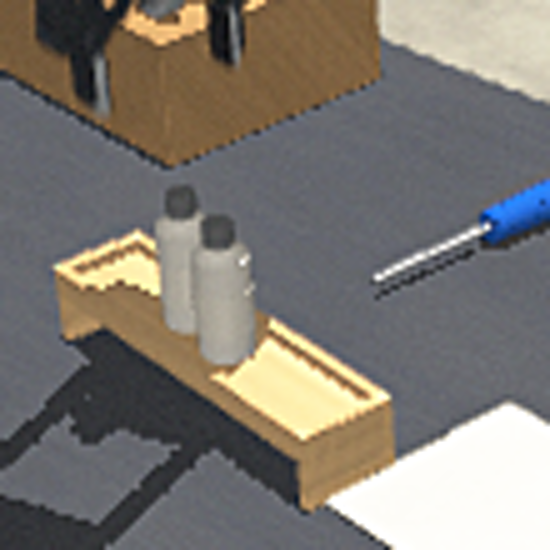

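Bottle b stands beside C on the shelf (crop (180,260) next to (222,290)). Now on to bottle a.

Call:
arm_command(motion="-0.1 -0.01 0 0 0 0 1; -0.18 -0.014 0 0 0 0 1; -0.2 -0.014 0 0 0 0 1; -0.2 -0.014 0 0 0 0 1; -0.2 -0.014 0 0 0 0 1; -0.2 -0.014 0 0 0 0 1; -0.2 -0.014 0 0 0 0 1; -0.2 -0.014 0 0 0 0 1; -0.2 -0.014 0 0 0 0 1; -0.2 -0.014 0 0 0 0 1")

```text
time_s: 9.65
eef_pos: [0.442, -0.1168, 0.2183]
eef_rot: [0.005, 0.747, 0.665, 0.008]
wrist_force: [0.7, 0.1, 0.3]
opening: 0.999
```

Run:
```python
from h import *
phi=-.13
plan([((.407,-.2465,.18),down(phi),5,1)])
```

```text
t 9.65 p [ 0.442  -0.1168  0.2183] yaw_y -6.7 zdir [ 0.018  0.004 -1.   ] F [0.7 0.1 0.3] open 0.999
-0.133 -0.02 0.037 0.003 -0.001 0.003 1; -0.133 -0.02 0.037 0.003 -0.001 0.003 1; -0.133 -0.019 0.038 0.003 -0.001 0.003 1; -0.133 -0.019 0.038 0.003 -0.001 0.003 1; -0.133 -0.018 0.038 0.003 -0.001 0.003 1
```

Call:
arm_command(motion="-0.16 -0.025 0.03 0.003 0 0.004 1; -0.14 -0.02 0.03 0.003 0 0.004 1; -0.1 -0.02 0.03 0.003 0 0.004 1; -0.06 -0.015 0.03 0.003 0 0.004 1; -0.02 0 0.02 0 0 0 1; 0 0 0 0 0 0 1")

```text
time_s: 10.15
eef_pos: [0.4111, -0.2235, 0.1915]
eef_rot: [0.003, 0.756, 0.654, 0.004]
wrist_force: [0.1, -0.0, -1.4]
opening: 1.002
```

Run:
```python
from h import *
phi=-.13
plan([((.407,-.2465,.067),down(phi),5,1)])
```

```text
t 10.15 p [ 0.4111 -0.2235  0.1915] yaw_y -8.3 zdir [ 0.01 -0.   -1.  ] F [ 0.1 -0.  -1.4] open 1.002
-0.024 -0.002 0.124 0.002 -0 -0.003 1; -0.023 -0.002 0.124 0.002 -0 -0.003 1; -0.023 -0.002 0.124 0.002 -0 -0.003 1; -0.023 -0.001 0.124 0.002 -0 -0.003 1; -0.023 -0.001 0.124 0.002 -0 -0.003 1
```

Call:
arm_command(motion="-0.09 -0.005 0.03 0.005 0 -0.008 1; -0.025 0 0.06 0.003 0 -0.006 1; 0 0 0.1 0 0 0 1; 0 0 0.1 0 0 0 1; 0 0 0.05 0 0 0 1; 0 0 0 0 0 0 1")

```text
time_s: 10.65
eef_pos: [0.4101, -0.2427, 0.1216]
eef_rot: [0.002, 0.75, 0.661, 0.002]
wrist_force: [0.6, 0.3, 0.5]
opening: 1.002
```

Run:
```python
from h import *
phi=-.13
plan([((.407,-.2465,.067),down(phi),1,1)])
```

```text
t 10.65 p [ 0.4101 -0.2427  0.1216] yaw_y -7.2 zdir [ 0.006  0.    -1.   ] F [0.6 0.3 0.5] open 1.002
-0.021 -0.014 0.273 0.005 -0.001 0.004 1
```

Call:
arm_command(motion="-0.022 -0.014 0.07 0.005 0 0.004 1; 0 0 0.09 0 0 0 1; 0 0 0.07 0 0 0 1; 0 0 0.03 0 0 0 1; 0 0 0 0 0 0 1")

```text
time_s: 11.07
eef_pos: [0.4097, -0.2441, 0.0701]
eef_rot: [0.001, 0.75, 0.662, 0.001]
wrist_force: [-0.5, 0.4, 0.5]
opening: 0.998
```

Run:
```python
from h import *
phi=-.13
plan([((.407,-.2465,.069),down(phi),1,1)])
```

```text
t 11.07 p [ 0.4097 -0.2441  0.0701] yaw_y -7.1 zdir [ 0.002  0.    -1.   ] F [-0.5  0.4  0.5] open 0.998
-0.014 -0.012 0.005 0.002 -0.001 0.005 1
```

Call:
arm_command(motion="-0.014 -0.012 0.005 0.002 0 0.004 1; 0 0 0 0 0 0 0; 0 0 0 0 0 0 0; 0 0 0 0 0 0 0; 0 0 0 0 0 0 0; 0 0 0 0 0 0 0; 0 0 0 0 0 0 0")

```text
time_s: 11.65
eef_pos: [0.4095, -0.2483, 0.0738]
eef_rot: [0.003, 0.751, 0.66, 0.001]
wrist_force: [0.4, 0.2, -0.2]
opening: 0.408
```

Run:
```python
from h import *
phi=-.13
plan([((.407,-.2465,.069),down(phi),1,1),((.524,.302,.22),down(phi),14,0)])
```

```text
t 11.65 p [ 0.4095 -0.2483  0.0738] yaw_y -7.3 zdir [ 0.005 -0.004 -1.   ] F [ 0.4  0.2 -0.2] open 0.408
0.007 -0.013 0.024 0.005 0.003 0.002 1
0.2 0.016 -0.054 -0 -0 -0 0; 0.2 0.016 -0.054 -0 -0 -0 0; 0.2 0.016 -0.054 -0 -0 -0 0; 0.2 0.016 -0.054 -0 -0 -0 0; 0.2 0.016 -0.054 -0 -0 -0 0; 0.2 0.016 -0.054 -0 -0 -0 0; 0.2 0.016 -0.054 -0 -0 -0 0; 0.2 0.016 -0.054 -0 -0 -0 0; 0.2 0.016 -0.054 -0 -0 -0 0; 0.2 0.016 -0.054 -0 -0 -0 0; 0.2 0.016 -0.054 -0 -0 -0 0; 0.2 0.016 -0.054 -0 -0 -0 0; 0.2 0.016 -0.054 -0 -0 -0 0; 0.2 0.016 -0.054 -0 -0 -0 0
```

Call:
arm_command(motion="0 0 -0.05 0.004 0.002 0 0; 0 0 -0.14 0 0 0 0; 0 0 -0.18 0 0 0 0; 0.04 0 -0.18 0 0 0 0; 0.1 0.01 -0.12 0 0 0 0; 0.18 0.016 -0.04 0 0 0 0; 0.2 0.016 0 0 0 0 0; 0.2 0.016 0 0 0 0 0; 0.2 0.016 0 0 0 0 0; 0.2 0.016 0 0 0 0 0")

```text
time_s: 12.48
eef_pos: [0.4573, -0.027, 0.2248]
eef_rot: [0.003, 0.756, 0.655, 0.001]
wrist_force: [1.4, 0.1, -0.7]
opening: 0.406
```

Run:
```python
from h import *
phi=-.13
plan([((.524,.302,.22),down(phi),10,0)])
```

```text
t 12.48 p [ 0.4573 -0.027   0.2248] yaw_y -8.2 zdir [ 0.006 -0.002 -1.   ] F [ 1.4  0.1 -0.7] open 0.406
0.168 0.01 0.002 0.001 0 -0.001 0; 0.168 0.01 0.002 0.001 0 -0.001 0; 0.168 0.01 0.002 0.001 0 -0.001 0; 0.168 0.01 0.002 0.001 0 -0.001 0; 0.168 0.01 0.002 0.001 0 -0.001 0; 0.168 0.011 0.002 0.001 0 -0.001 0; 0.167 0.011 0.002 0.001 0 -0.001 0; 0.167 0.011 0.002 0.001 0 -0.001 0; 0.167 0.011 0.002 0.001 0 -0.001 0; 0.167 0.012 0.002 0.001 0 -0.001 0
```

Call:
arm_command(motion="0.2 0.012 0 0 0 0 0; 0.2 0.012 0 0 0 0 0; 0.2 0.012 0 0.002 0 0 0; 0.2 0.012 0 0.002 0 0 0; 0.2 0.012 0 0.002 0 -0.004 0; 0.2 0.012 0 0.002 0 -0.004 0; 0.17 0.01 0 0 0 0 0; 0.11 0.01 0 0 0 0 0; 0.06 0.005 0 0 0 0 0; 0 0 0 0 0 0 0")

```text
time_s: 13.32
eef_pos: [0.5179, 0.297, 0.2246]
eef_rot: [-0.0, 0.75, 0.661, 0.0]
wrist_force: [-0.4, -0.3, -0.4]
opening: 0.403
```

Run:
```python
from h import *
phi=-.13
plan([((.524,.302,.079),down(phi),1,0)])
```

```text
t 13.32 p [0.5179 0.297  0.2246] yaw_y -7.3 zdir [-0.     0.001 -1.   ] F [-0.4 -0.3 -0.4] open 0.403
0.028 0.027 0.728 -0 -0.001 0.003 0
```

Call:
arm_command(motion="0.028 0.025 0.06 0 0 0.003 0; 0 0 0.12 0 0 0 0; 0 0 0.15 0 0 0 0; 0 0 0.12 0 0 0 0; 0 0 0.06 0 0 0 0; 0 0 0 0 0 0 0")

```text
time_s: 13.82
eef_pos: [0.5252, 0.2965, 0.121]
eef_rot: [0.001, 0.752, 0.659, 0.001]
wrist_force: [-0.8, 0.5, -1.2]
opening: 0.408
```

Run:
```python
from h import *
phi=-.13
plan([((.524,.302,.079),down(phi),1,0)])
```

```text
t 13.82 p [0.5252 0.2965 0.121 ] yaw_y -7.6 zdir [ 0.003 -0.001 -1.   ] F [-0.8  0.5 -1.2] open 0.408
0.027 -0.01 0.21 0.003 0.001 -0.002 0
```

Call:
arm_command(motion="0.027 -0.01 0.06 0.003 0 -0.002 0; 0 -0.01 0.06 0 0 0 0; 0 0 0.03 0 0 0 0; 0 0 0 0 0 0 0")

```text
time_s: 14.15
eef_pos: [0.5236, 0.3011, 0.0913]
eef_rot: [0.001, 0.752, 0.659, 0.001]
wrist_force: [-0.4, 0.2, -1.3]
opening: 0.405
```

Run:
```python
from h import *
phi=-.13
plan([((.524,.302,.079),down(phi),1,0)])
from bench import *
for n,(x,y,w,h) in {'side':(165,130,110,110)}.items():
    a=camera(n)['img'][y:y+h,x:x+w,::-1];cv2.imwrite(f'pics/{n}4.png',cv2.resize(a,None,fx=5,fy=5,interpolation=2))
```

```text
t 14.15 p [0.5236 0.3011 0.0913] yaw_y -7.6 zdir [ 0.003 -0.    -1.   ] F [-0.4  0.2 -1.3] open 0.405
0.005 0.001 0.062 0.002 0 -0.002 0
```

View pics/side4.png

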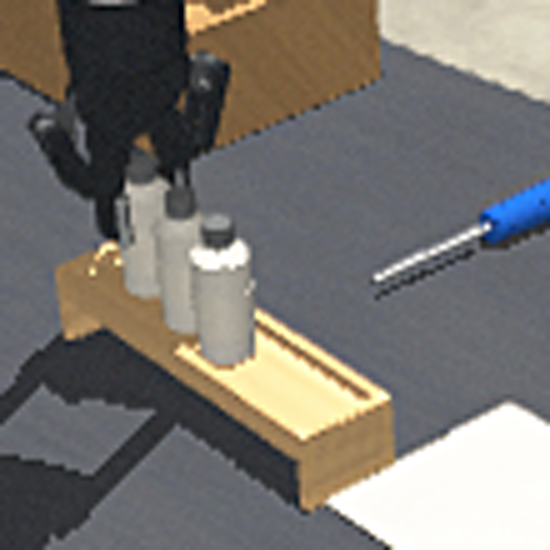

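The three bottles line up; the held one is about 1 cm above the shelf. Lower gently.

Call:
arm_command(motion="0.004 0 0.02 0 0 0 0; 0 0 0.02 0 0 0 0; 0 0 0.01 0 0 0 0; 0 0 0 0 0 0 0")

```text
time_s: 14.53
eef_pos: [0.5258, 0.3029, 0.0835]
eef_rot: [0.002, 0.752, 0.659, 0.003]
wrist_force: [-0.3, -0.1, -0.2]
opening: 0.402
```

Call:
arm_command(motion="-0.005 -0.01 0.015 0.003 0 0 0; 0 0 0.015 0 0 0 0; 0 0 0 0 0 0 0")

```text
time_s: 14.78
eef_pos: [0.5257, 0.3034, 0.0833]
eef_rot: [0.002, 0.752, 0.659, 0.004]
wrist_force: [-0.3, -0.1, -1.1]
opening: 0.405
```

Call:
arm_command(motion="0 0 0 0 0 0 1; 0 0 0 0 0 0 1; 0 0 0 0 0 0 1; 0 0 0 0 0 0 1; 0 0 0 0 0 0 1; 0 0 -0.04 0 0 0 1; 0 0 -0.1 0 0 0 1; 0 0 -0.16 0 0 0 1; 0 0 -0.2 0 0 0 1; -0.05 0 -0.15 0 0 0 1")

```text
time_s: 15.62
eef_pos: [0.5178, 0.2919, 0.2096]
eef_rot: [-0.002, 0.752, 0.66, -0.004]
wrist_force: [0.3, 0.6, 0.3]
opening: 0.999
```

Run:
```python
from h import *
th=-.092;R=np.array([[np.cos(th),-np.sin(th)],[np.sin(th),np.cos(th)]])
tab=np.array([.465,-.2338])+R@np.array([.1,.075]);print('tab',tab)
for s in(-.010,.0,.014): # fin top points
    for zz in(.050,.090):
        P=[*( np.array([.465,-.2338])+R@(np.array([.1,.075])+s*.707)),zz];print(s,zz,proj('top',P),proj('side',P))
phi=np.radians(-45)+th
plan([((*tab,.17),down(phi),14,1)])
from bench import *
for n,(x,y,w,h) in {'side':(165,130,210,180)}.items():
    c=camera(n)['img'];cv2.imwrite('pics/side5full.png',c[:,:,::-1]);a=c[y:y+h,x:x+w,::-1];cv2.imwrite(f'pics/{n}5.png',cv2.resize(a,None,fx=3.3,fy=3.3,interpolation=2))
```

```text
tab [ 0.57146737 -0.1683042 ]
-0.01 0.05 [344.28619463 210.2826647 ] [321.88544811 239.80642327]
-0.01 0.09 [345.96040777 209.42535928] [322.4150225  228.02286188]
0.0 0.05 [342.16554704 207.60623797] [321.70868335 237.63050501]
0.0 0.09 [343.783924   206.67942799] [322.23266286 225.88051798]
0.014 0.05 [339.1988959  203.86208715] [321.46446327 234.62423319]
0.014 0.09 [340.73922192 202.83812083] [321.98076237 222.92121462]
t 15.62 p [0.5178 0.2919 0.2096] yaw_y -7.5 zdir [-0.009 -0.002 -1.   ] F [0.3 0.6 0.3] open 0.999
-0.16 0.04 0.014 -0 0 0.051 1; -0.158 0.049 0.014 -0 0 0.051 1; -0.155 0.057 0.014 -0 0 0.051 1; -0.152 0.065 0.014 -0 0 0.051 1; -0.148 0.073 0.014 -0 0 0.051 1; -0.144 0.081 0.014 -0 0 0.051 1; -0.14 0.089 0.014 -0 0 0.051 1; -0.135 0.096 0.014 -0 0 0.051 1; -0.129 0.103 0.014 -0 0 0.051 1; -0.124 0.11 0.014 -0 0 0.051 1; -0.118 0.116 0.014 -0 0 0.051 1; -0.111 0.122 0.014 -0 0 0.051 1; -0.105 0.128 0.014 -0 0 0.051 1; -0.098 0.134 0.014 -0 0 0.051 1
```

View pics/side5.png

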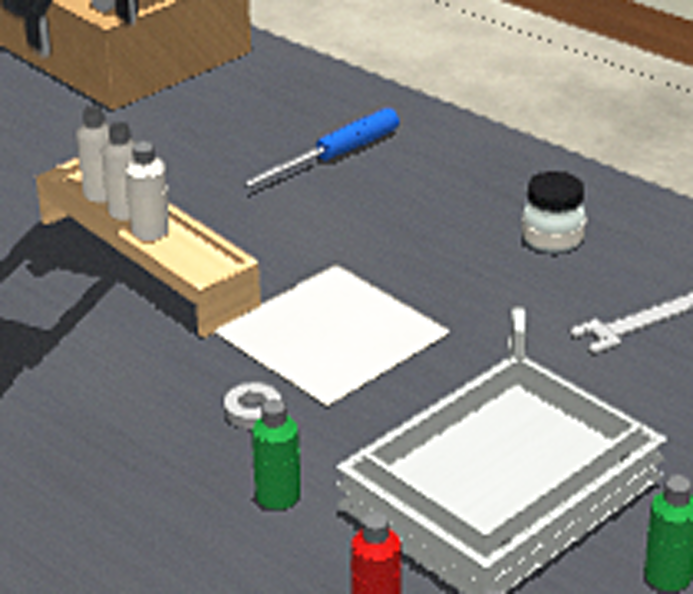

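Run:
```python
from h import *
from bench import *
for n,(x,y,w,h) in {'top':(325,192,40,30),'side':(305,215,40,30)}.items():
    a=cv2.resize(np.ascontiguousarray(camera(n)['img'][y:y+h,x:x+w,::-1]),None,fx=18,fy=18,interpolation=cv2.INTER_NEAREST)
    for i in range(0,w,5): cv2.putText(a,str(x+i),(i*18,10),0,.35,(0,0,255));cv2.line(a,(i*18,0),(i*18,600),(200,120,0),1)
    for i in range(0,h,5): cv2.putText(a,str(y+i),(0,i*18+10),0,.35,(0,0,255));cv2.line(a,(0,i*18),(800,i*18),(200,120,0),1)
    cv2.imwrite(f'pics/{n}6.png',a)
```

```text
(no output)
```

View pics/top6.png

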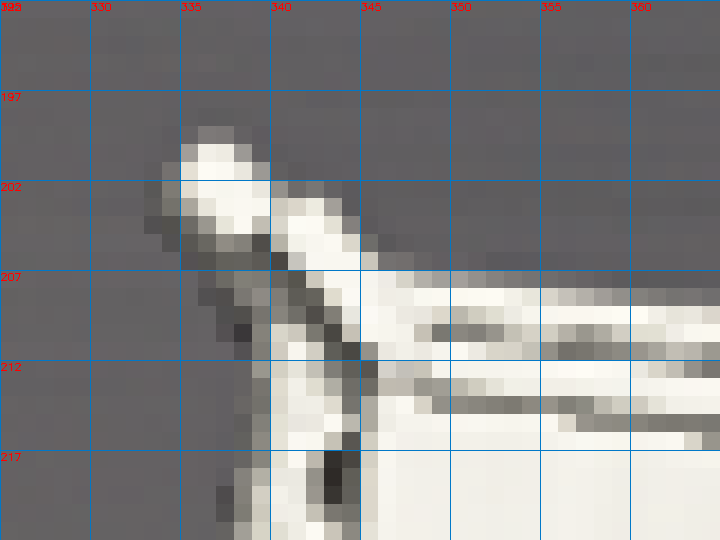

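View pics/side6.png

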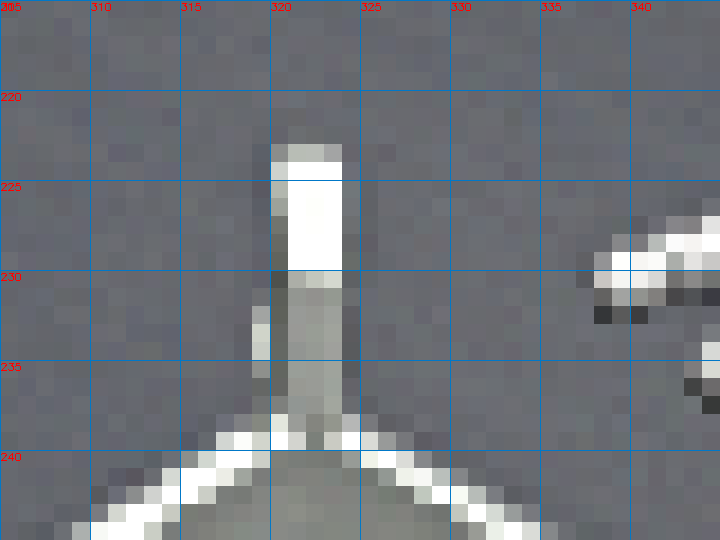

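Run:
```python
from h import *
for z in(0,.02,.03,.04,.05,.06,.08): print(z,atz('top',(337,201.5),z).round(4),atz('side',(319.3,233.5),z).round(4))
for z in (.05,.09):
  print(z,atz('top',(342.2,205),z),atz('top',(346,209.4),z))
```

```text
0 [ 0.593 -0.158  0.   ] [ 0.6379 -0.1117  0.    ]
0.02 [ 0.5914 -0.1559  0.02  ] [ 0.6157 -0.1277  0.02  ]
0.03 [ 0.5906 -0.1548  0.03  ] [ 0.6047 -0.1356  0.03  ]
0.04 [ 0.5898 -0.1538  0.04  ] [ 0.5936 -0.1436  0.04  ]
0.05 [ 0.589  -0.1527  0.05  ] [ 0.5826 -0.1515  0.05  ]
0.06 [ 0.5882 -0.1517  0.06  ] [ 0.5715 -0.1595  0.06  ]
0.08 [ 0.5866 -0.1496  0.08  ] [ 0.5494 -0.1754  0.08  ]
0.05 [ 0.57913839 -0.16823943  0.05      ] [ 0.56651811 -0.17966677  0.05      ]
0.09 [ 0.57615193 -0.16367067  0.09      ] [ 0.56385368 -0.17480642  0.09      ]
```

Call:
arm_command(motion="-0.17 0.04 0 0 0 0.055 1; -0.18 0.052 0 0 0 0.055 1; -0.18 0.062 0 0 0 0.055 1; -0.175 0.072 0 0 0 0.055 1; -0.17 0.082 0 0 0 0.055 1; -0.165 0.092 0 0 0 0.055 1; -0.16 0.1 0 0 0 0.055 1; -0.15 0.108 0 0 0 0.055 1; -0.14 0.112 0 0 0 0.055 1; -0.1 0.09 0 0 0 0.055 1")

```text
time_s: 16.6
eef_pos: [0.5413, -0.0757, 0.1978]
eef_rot: [-0.007, 0.911, 0.412, -0.009]
wrist_force: [0.1, 0.6, 0.5]
opening: 0.999
```

Run:
```python
from h import *
plan([((.5715,-.1683,.17),down(np.radians(-50.3)),3,1)])
```

```text
t 16.6 p [ 0.5413 -0.0757  0.1978] yaw_y -41.3 zdir [-0.021  0.005 -1.   ] F [0.1 0.6 0.5] open 0.999
-0.082 0.141 0.044 -0.006 0.004 0.05 1; -0.075 0.144 0.045 -0.006 0.004 0.05 1; -0.067 0.148 0.046 -0.006 0.004 0.05 1
```

Call:
arm_command(motion="-0.08 0.14 0.03 -0.006 0.004 0.05 1; -0.07 0.12 0.03 -0.006 0.004 0.04 1; -0.04 0.07 0.03 -0.006 0.004 0.02 1; -0.02 0.03 0 0 0 0.01 1; 0 0 0 0 0 0 1")

```text
time_s: 17.02
eef_pos: [0.5597, -0.1646, 0.1712]
eef_rot: [-0.003, 0.938, 0.346, -0.003]
wrist_force: [0.2, 0.4, 0.4]
opening: 1.0
```

Run:
```python
from h import *
plan([((.5715,-.1683,.13),down(np.radians(-50.3)),1,1)])
```

```text
t 17.02 p [ 0.5597 -0.1646  0.1712] yaw_y -49.6 zdir [-0.008  0.004 -1.   ] F [0.2 0.4 0.4] open 1.0
0.033 0.054 0.206 -0.008 0.003 0.012 1
```

Call:
arm_command(motion="0.035 0.055 0.05 -0.008 0.003 0.012 1; 0 0 0.08 0 0 0 1; 0 0 0.06 0 0 0 1; 0 0 0.02 0 0 0 1; 0 0 0 0 0 0 1")

```text
time_s: 17.43
eef_pos: [0.5707, -0.1633, 0.1257]
eef_rot: [-0.003, 0.94, 0.342, -0.002]
wrist_force: [0.2, -0.3, -0.2]
opening: 1.006
```

Run:
```python
from h import *
plan([((.5715,-.1683,.062),down(np.radians(-50.3)),1,1)])
```

```text
t 17.43 p [ 0.5707 -0.1633  0.1257] yaw_y -50.0 zdir [-0.005  0.004 -1.   ] F [ 0.2 -0.3 -0.2] open 1.006
-0.013 0.024 0.319 -0.006 0.002 0.004 1
```

Call:
arm_command(motion="-0.013 0.024 0.08 -0.006 0.002 0.004 1; 0 0 0.1 0 0 0 1; 0 0 0.08 0 0 0 1; 0 0 0.04 0 0 0 1; 0 0 0 0 0 0 1")

```text
time_s: 17.85
eef_pos: [0.5734, -0.1655, 0.0671]
eef_rot: [0.001, 0.94, 0.342, 0.002]
wrist_force: [-0.6, 0.7, -0.2]
opening: 0.997
```

Run:
```python
from h import *
plan([((.5715,-.1683,.062),down(np.radians(-50.3)),1,1)])
from bench import *
for n,(x,y,w,h) in {'side':(270,150,110,130),'top':(320,170,80,80)}.items():
    a=camera(n)['img'][y:y+h,x:x+w,::-1];cv2.imwrite(f'pics/{n}7.png',cv2.resize(a,None,fx=4.5,fy=4.5,interpolation=2))
```

```text
t 17.85 p [ 0.5734 -0.1655  0.0671] yaw_y -50.0 zdir [ 0.004 -0.001 -1.   ] F [-0.6  0.7 -0.2] open 0.997
-0.016 0.004 0.026 0.003 -0.002 0.006 1
```

View pics/side7.png

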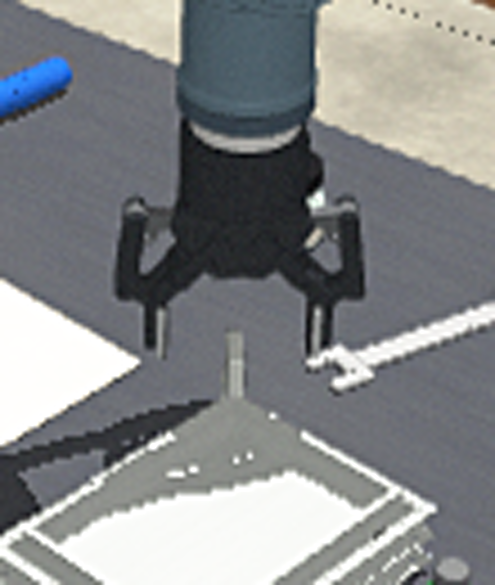

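View pics/top7.png

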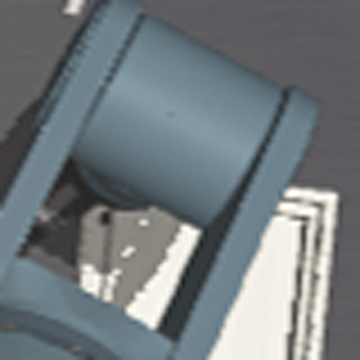

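Call:
arm_command(motion="-0.014 0.003 0.02 0.003 -0.002 0.005 1; 0 0 0.01 0 0 0 1; 0 0 0 0 0 0 0.4; 0 0 0 0 0 0 0; 0 0 0 0 0 0 0; 0 0 0 0 0 0 0; 0 0 0 0 0 0 0; 0 0 0 0 0 0 0; 0 0 0 0 0 0 0; 0 0 0 0 0 0 0")

```text
time_s: 18.78
eef_pos: [0.5749, -0.1678, 0.0679]
eef_rot: [0.002, 0.941, 0.339, 0.003]
wrist_force: [0.1, 2.4, 1.0]
opening: 0.099
```

Run:
```python
from h import *
from bench import *
plan([((.5715,-.1683,.062),down(np.radians(-50.3)),1,1)])
print(get_obs()['torque'])
```

```text
t 18.78 p [ 0.5749 -0.1678  0.0679] yaw_y -50.3 zdir [ 0.007 -0.001 -1.   ] F [0.1 2.4 1. ] open 0.099
-0.015 -0.009 0.029 0.005 -0.005 -0.001 1
[ 0.42413047  0.06813121 -0.24916834]
```

```bash
cat >> h.py <<'E'
SC=np.array([.465,-.2338]);TH=-.092
RT=np.array([[np.cos(TH),-np.sin(TH)],[np.sin(TH),np.cos(TH)]])
F=np.array([*(SC+RT@np.array([-.09,-.065])),.032])
def arc(p0,R0,deg,n):
    "poses about F by deg total from p0,R0"
    al=TH+np.arctan2(.140,.190);w=np.array([np.sin(al),-np.cos(al),0])
    Q=Ro.from_rotvec(w*np.radians(deg));return F+Q.apply(p0-F),Q*R0
def planarc(p0,R0,degs,g=0):
    o,p,R=cur();out=[]
    print('t',round(o['time_s'],2),'p',p.round(4),'zdir',R.as_matrix()[:,2].round(3),'F',np.round(o['wrist_force'],1),'T',np.round(o['torque'],2),'open',round(o['opening'],3))
    for d in degs:
        tp,tR=arc(p0,R0,d,1)
        s=R.inv().apply(tp-p)/.2;a=np.degrees((R.inv()*tR).as_rotvec())/60
        out.append(' '.join('%g'%round(v,3) for v in [*s,*a])+' %g'%g);p,R=tp,tR
    print('; '.join(out))
P0=np.array([.5749,-.1678,.0679]);R0=down(np.radians(-50.3))
E
python3 - <<'E'
from h import *
planarc(P0,R0,np.arange(.7,6.5,.7))
E
```

```text
t 18.78 p [ 0.5749 -0.1678  0.0679] zdir [ 0.007 -0.001 -1.   ] F [0.1 2.4 1. ] T [ 0.42  0.07 -0.25] open 0.099
-0.002 -0 -0.015 0.003 0.007 -0.001 0; -0.002 -0 -0.015 -0.002 0.012 -0 0; -0.002 -0 -0.015 -0.002 0.012 0 0; -0.002 -0 -0.015 -0.002 0.012 0 0; -0.002 -0 -0.015 -0.002 0.012 0 0; -0.002 -0 -0.015 -0.002 0.012 -0 0; -0.002 -0 -0.015 -0.002 0.012 -0 0; -0.002 -0 -0.015 -0.002 0.012 -0 0; -0.002 -0 -0.015 -0.002 0.012 0 0
```

Call:
arm_command(motion="0 0 -0.015 0 0.012 0 0; 0 0 -0.02 0 0.014 0 0; 0 0 -0.02 -0.002 0.014 0 0; 0 0 -0.02 -0.002 0.014 0 0; 0 0 -0.02 -0.002 0.014 0 0; 0 0 -0.02 -0.002 0.014 0 0")

```text
time_s: 19.28
eef_pos: [0.5711, -0.1678, 0.0896]
eef_rot: [-0.012, 0.939, 0.34, 0.046]
wrist_force: [-1.5, -0.4, -1.9]
opening: 0.102
```

Run:
```python
from h import *
planarc(P0,R0,np.arange(4,8))
```

```text
t 19.28 p [ 0.5711 -0.1678  0.0896] zdir [ 0.078  0.053 -0.996] F [-1.5 -0.4 -1.9] T [-0.16  0.15  0.05] open 0.102
-0.003 0.01 0.025 -0.001 -0.024 0.002 0; -0.003 -0 -0.021 -0.002 0.016 0 0; -0.003 -0 -0.021 -0.002 0.016 -0 0; -0.003 -0 -0.021 -0.002 0.016 0 0
```

Run:
```python
from h import *
planarc(P0,R0,[6,7,8,9,10,11,12])
from bench import *
for n,(x,y,w,h) in {'side':(250,150,130,170)}.items():
    a=camera(n)['img'][y:y+h,x:x+w,::-1];cv2.imwrite(f'pics/{n}8.png',cv2.resize(a,None,fx=3.5,fy=3.5,interpolation=2))
```

```text
t 19.28 p [ 0.5711 -0.1678  0.0896] zdir [ 0.078  0.053 -0.996] F [-1.5 -0.4 -1.9] T [-0.16  0.15  0.05] open 0.102
-0.009 0.008 -0.017 -0.006 0.009 0.001 0; -0.003 -0 -0.021 -0.002 0.016 0 0; -0.003 -0 -0.021 -0.002 0.016 -0 0; -0.003 -0 -0.021 -0.002 0.016 0 0; -0.003 -0 -0.021 -0.002 0.016 -0 0; -0.003 -0 -0.021 -0.002 0.016 -0 0; -0.003 -0 -0.021 -0.002 0.016 0 0
```

View pics/side8.png

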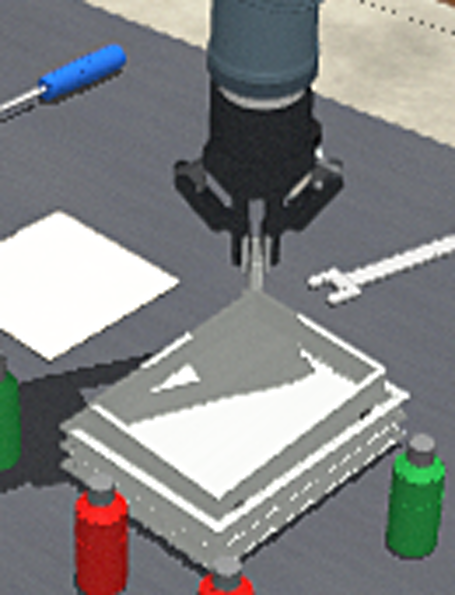

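Call:
arm_command(motion="-0.005 0.004 -0.017 -0.004 0.01 0 0; -0.003 0 -0.021 -0.002 0.014 0 0; -0.003 0 -0.021 -0.002 0.014 0 0; -0.003 0 -0.021 -0.002 0.014 0 0; -0.003 0 -0.021 -0.002 0.014 0 0; 0 0 0 0 0 0 0")

```text
time_s: 19.83
eef_pos: [0.5684, -0.1728, 0.114]
eef_rot: [-0.017, 0.937, 0.337, 0.088]
wrist_force: [1.9, 1.8, -1.5]
opening: 0.101
```

Run:
```python
from h import *
planarc(P0,R0,[11,12,13,14])
from bench import *
for n,(x,y,w,h) in {'side':(250,150,130,170)}.items():
    a=camera(n)['img'][y:y+h,x:x+w,::-1];cv2.imwrite(f'pics/{n}9.png',cv2.resize(a,None,fx=3.5,fy=3.5,interpolation=2))
```

```text
t 19.83 p [ 0.5684 -0.1728  0.114 ] zdir [ 0.153  0.091 -0.984] F [ 1.9  1.8 -1.5] T [ 0.45 -0.18 -0.25] open 0.101
-0.015 -0.007 0.003 -0.001 0.012 -0.002 0; -0.003 -0 -0.021 -0.002 0.016 0 0; -0.003 -0 -0.021 -0.002 0.016 0 0; -0.003 -0 -0.021 -0.002 0.016 0 0
```

View pics/side9.png

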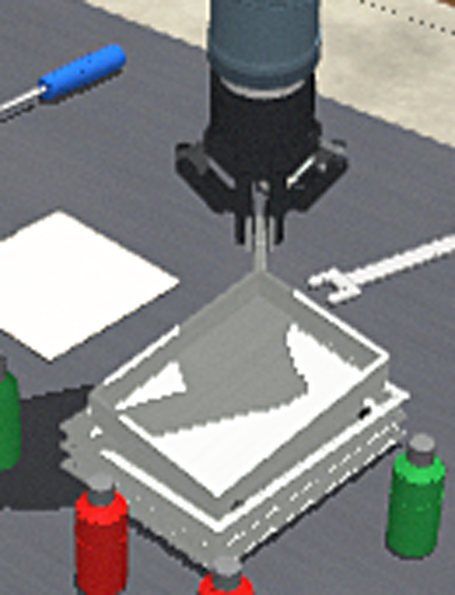

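Call:
arm_command(motion="-0.006 -0.003 -0.015 -0.002 0.012 0 0; -0.004 0 -0.021 -0.002 0.014 0 0; -0.003 0 -0.02 -0.002 0.014 0 0; 0 0 0 0 0 0 0")

```text
time_s: 20.22
eef_pos: [0.5642, -0.1745, 0.1251]
eef_rot: [-0.022, 0.935, 0.337, 0.11]
wrist_force: [0.6, 2.0, -1.7]
opening: 0.1
```

Run:
```python
from h import *
planarc(P0,R0,[13])
from bench import *
for n,(x,y,w,h) in {'side':(250,150,130,170)}.items():
    a=camera(n)['img'][y:y+h,x:x+w,::-1];cv2.imwrite(f'pics/{n}10.png',cv2.resize(a,None,fx=3.5,fy=3.5,interpolation=2))
# level-up plan: lift
```

```text
t 20.22 p [ 0.5642 -0.1745  0.1251] zdir [ 0.192  0.115 -0.975] F [ 0.6  2.  -1.7] T [ 0.51 -0.22 -0.24] open 0.1
-0.012 -0.003 0.019 0 0.001 -0.001 0
```

View pics/side10.png

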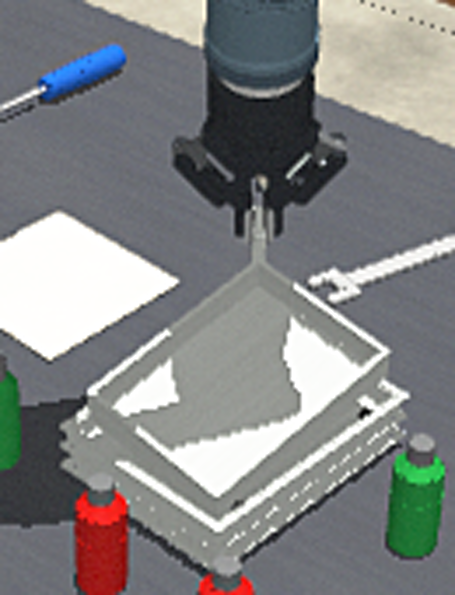

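Run:
```python
from h import *
o,p,R=cur()
plan([((p[0],p[1],.225),R,6,0)])
```

```text
t 20.27 p [ 0.5643 -0.1746  0.1249] yaw_y -50.6 zdir [ 0.191  0.115 -0.975] F [ 0.4  1.7 -0.8] open 0.103
0.018 0.003 -0.081 0 0 0 0; 0.018 0.003 -0.081 0 0 0 0; 0.018 0.003 -0.081 0 0 0 0; 0.018 0.003 -0.081 0 0 0 0; 0.018 0.003 -0.081 0 0 0 0; 0.018 0.003 -0.081 0 0 0 0
```

Call:
arm_command(motion="0.006 0.001 -0.03 0 0 0 0; 0.01 0.002 -0.05 0 0 0 0; 0.013 0.002 -0.06 0 0 0 0; 0.013 0.002 -0.06 0 0 0 0; 0.013 0.002 -0.06 0 0 0 0; 0.013 0.002 -0.06 0 0 0 0; 0.006 0 -0.03 0 0 0 0; 0 0 0 0 0 0 0")

```text
time_s: 20.93
eef_pos: [0.5638, -0.178, 0.2064]
eef_rot: [-0.018, 0.935, 0.338, 0.109]
wrist_force: [0.0, -0.0, -2.9]
opening: 0.098
```

Run:
```python
from h import *
plan([((.651,.084,.22),R0,12,0)])
from bench import *
for n,(x,y,w,h) in {'side':(250,120,130,200)}.items():
    a=camera(n)['img'][y:y+h,x:x+w,::-1];cv2.imwrite(f'pics/{n}11.png',cv2.resize(a,None,fx=3,fy=3,interpolation=2))
```

```text
t 20.93 p [ 0.5638 -0.178   0.2064] yaw_y -50.5 zdir [ 0.192  0.107 -0.976] F [ 0.  -0.  -2.9] open 0.098
0.097 -0.061 0.013 0.003 -0.017 0 0; 0.097 -0.061 0.012 0.003 -0.017 0 0; 0.097 -0.061 0.01 0.003 -0.017 0 0; 0.098 -0.061 0.008 0.003 -0.017 0 0; 0.098 -0.061 0.007 0.003 -0.017 0 0; 0.098 -0.061 0.005 0.003 -0.017 0 0; 0.098 -0.061 0.004 0.003 -0.017 0 0; 0.098 -0.061 0.002 0.003 -0.017 0 0; 0.098 -0.061 0.001 0.003 -0.017 0 0; 0.098 -0.061 -0.001 0.003 -0.017 0 0; 0.098 -0.061 -0.003 0.003 -0.017 0 0; 0.098 -0.061 -0.004 0.003 -0.017 0 0
```

View pics/side11.png

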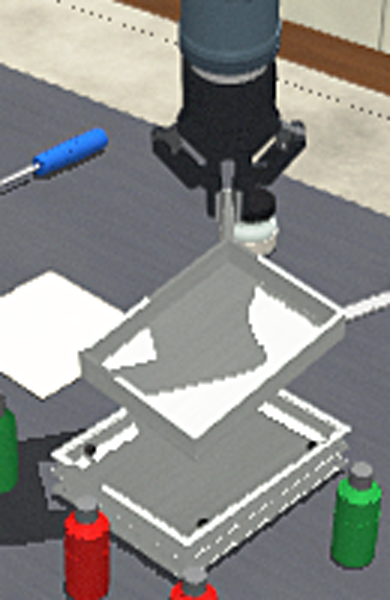

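Call:
arm_command(motion="0.03 -0.02 -0.02 0.002 -0.01 0 0; 0.05 -0.032 -0.02 0.003 -0.015 0 0; 0.07 -0.045 -0.01 0.003 -0.017 0 0; 0.08 -0.05 0 0.003 -0.017 0 0; 0.08 -0.05 0 0.003 -0.017 0 0; 0.08 -0.05 0 0.003 -0.017 0 0; 0.08 -0.05 0 0.003 -0.017 0 0; 0.08 -0.05 0 0.003 -0.017 0 0; 0.08 -0.05 0 0.003 -0.017 0 0; 0.06 -0.04 0 0.003 -0.015 0 0")

```text
time_s: 21.82
eef_pos: [0.6095, -0.0168, 0.2291]
eef_rot: [-0.004, 0.942, 0.336, 0.016]
wrist_force: [0.6, 0.2, -0.8]
opening: 0.102
```

Run:
```python
from h import *
plan([((.651,.084,.22),R0,5,0)])
```

```text
t 21.82 p [ 0.6095 -0.0168  0.2291] yaw_y -50.7 zdir [ 0.028  0.019 -0.999] F [ 0.6  0.2 -0.8] open 0.102
0.096 -0.052 0.012 0.001 -0.006 -0.001 0; 0.096 -0.052 0.012 0.001 -0.006 -0.001 0; 0.096 -0.051 0.011 0.001 -0.006 -0.001 0; 0.096 -0.051 0.01 0.001 -0.006 -0.001 0; 0.096 -0.051 0.01 0.001 -0.006 -0.001 0
```

Call:
arm_command(motion="0.08 -0.042 0.005 0.001 -0.008 0 0; 0.08 -0.042 0.005 0.001 -0.008 0 0; 0.08 -0.042 0.005 0.001 -0.005 0 0; 0.06 -0.03 0.005 0 -0.003 0 0; 0.04 -0.02 0.003 0 0 0 0; 0.02 -0.01 0 0 0 0 0; 0 0 0 0 0 0 0; 0 0 0 0 0 0 0")

```text
time_s: 22.48
eef_pos: [0.6411, 0.0696, 0.2211]
eef_rot: [-0.002, 0.941, 0.339, -0.001]
wrist_force: [-1.0, 0.2, -1.6]
opening: 0.104
```

Run:
```python
from h import *
plan([((.651,.084,.22),R0,1,0)])
```

```text
t 22.48 p [0.6411 0.0696 0.2211] yaw_y -50.3 zdir [-0.004  0.003 -1.   ] F [-1.   0.2 -1.6] open 0.104
0.084 -0.024 0.006 -0.004 0.001 -0.001 0
```

Call:
arm_command(motion="0.05 -0.012 0 -0.004 0 0 0; 0.03 -0.01 0 0 0 0 0; 0 0 0 0 0 0 0; 0 0 0 0 0 0 0; 0 0 0 0 0 0 0")

```text
time_s: 22.9
eef_pos: [0.6513, 0.0819, 0.2214]
eef_rot: [0.001, 0.941, 0.338, -0.001]
wrist_force: [0.7, 0.1, -1.2]
opening: 0.102
```

Run:
```python
from h import *
plan([((.651,.084,.22),R0,1,0)])
from bench import *
for n in('side','top'):
    a=camera(n)['img'][:,:,::-1];cv2.imwrite(f'pics/{n}12.png',a)
    x,y,w,h=(170,120,150,140) if n=='side' else (230,150,120,110)
    cv2.imwrite(f'pics/{n}12z.png',cv2.resize(np.ascontiguousarray(a[y:y+h,x:x+w]),None,fx=5,fy=5,interpolation=2))
# predicted tray outline, assuming level
o,p,R=cur()
tc=p[:2]-RT@np.array([.1,.075])-(P0[:2]-(SC+RT@np.array([.1,.075])))
zb=p[2]-.0679+.032
print('pred tray centre',tc,'underside',zb)
for c in((90,65),(90,-65),(-90,-65),(-90,65)):
    P=[*(tc+RT@(np.array(c)/1000)),zb+.03];print(c,'top',proj('top',P).round(1),'side',proj('side',P).round(1))
```

```text
t 22.9 p [0.6513 0.0819 0.2214] yaw_y -50.5 zdir [-0.001 -0.002 -1.   ] F [ 0.7  0.1 -1.2] open 0.102
0.005 -0.009 0.007 0.001 0.002 -0.004 0
pred tray centre [0.54138573 0.01576274] underside 0.18547406718780354
(90, 65) top [258.7 176. ] side [271.3 150.1]
(90, -65) top [307.7 181.9] side [303.4 165.5]
(-90, -65) top [299.6 250. ] side [255.2 189.6]
(-90, 65) top [250.2 244. ] side [223.4 171.8]
```

View pics/side12z.png

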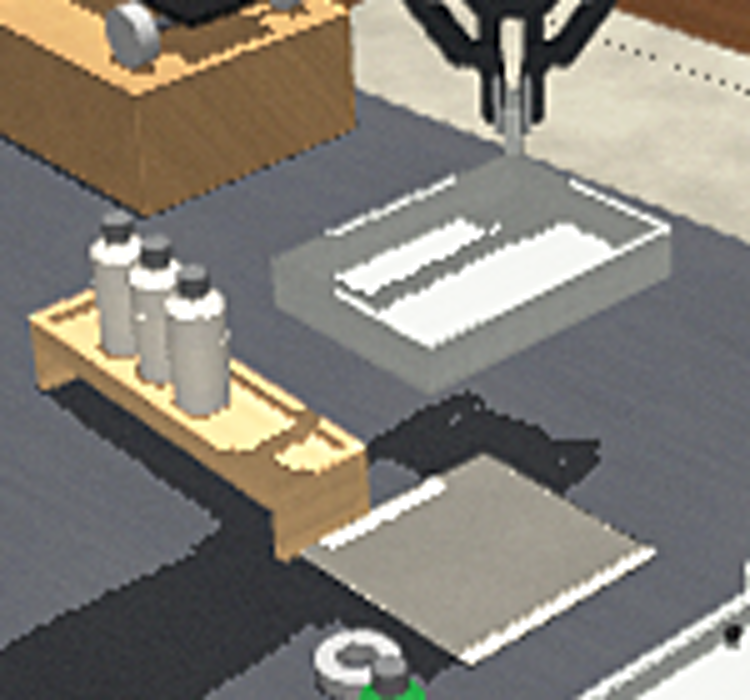

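View pics/top12z.png

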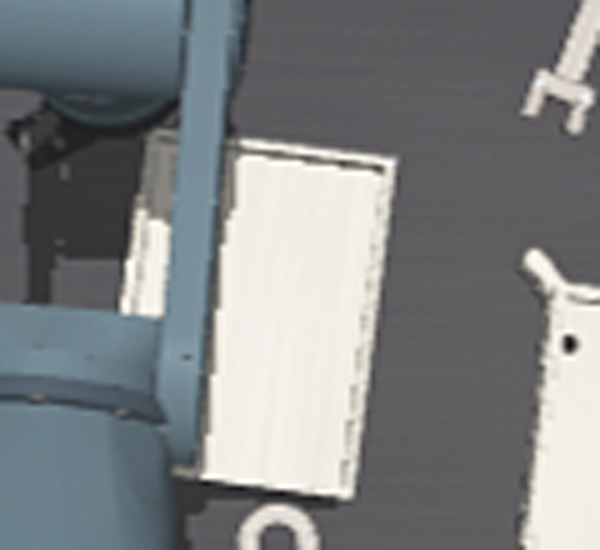

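Call:
arm_command(motion="0.025 -0.006 0 0 0 0 0; 0 0 0 0 0 0 0; 0 0 0 0 0 0 0; 0 0 0 0 0 0 0; 0 0 0 0 0 0 0; 0 0 0 0 0 0 0")

```text
time_s: 23.5
eef_pos: [0.6546, 0.0856, 0.2215]
eef_rot: [0.001, 0.941, 0.337, -0.001]
wrist_force: [-0.1, -0.3, -2.3]
opening: 0.102
```

Run:
```python
from h import *
plan([((.654,.086,.22),R0,1,0)])
from bench import *
for n in('side','top'):
    a=camera(n)['img'][:,:,::-1];cv2.imwrite(f'pics/{n}13.png',a)
o,p,R=cur();print(o['dq'].round(3))
tc=p[:2]-RT@np.array([.1,.075])-(P0[:2]-(SC+RT@np.array([.1,.075])));zb=p[2]-.0679+.032
for c in((90,65),(90,-65),(-90,-65),(-90,65)):
  for dz in(0,.03):
    P=[*(tc+RT@(np.array(c)/1000)),zb+dz];print(c,dz,'top',proj('top',P).round(1),'side',proj('side',P).round(1))
# bottles from side
```

```text
t 23.5 p [0.6546 0.0856 0.2215] yaw_y -50.6 zdir [-0.001 -0.002 -1.   ] F [-0.1 -0.3 -2.3] open 0.102
-0.001 -0.004 0.008 0.001 0.002 -0.005 0
[ 0.    -0.     0.002  0.001  0.001  0.   ]
(90, 65) 0 top [257.8 176.1] side [271.2 158.3]
(90, 65) 0.03 top [257.3 174.7] side [271.  149.3]
(90, -65) 0 top [305.8 181.9] side [302.9 174. ]
(90, -65) 0.03 top [306.3 180.6] side [303.1 164.6]
(-90, -65) 0 top [297.8 248.5] side [255.4 198.2]
(-90, -65) 0.03 top [298.2 248.7] side [255.  188.5]
(-90, 65) 0 top [249.5 242.7] side [224.  180.3]
(-90, 65) 0.03 top [248.8 242.6] side [223.3 170.9]
```

View pics/side13.png

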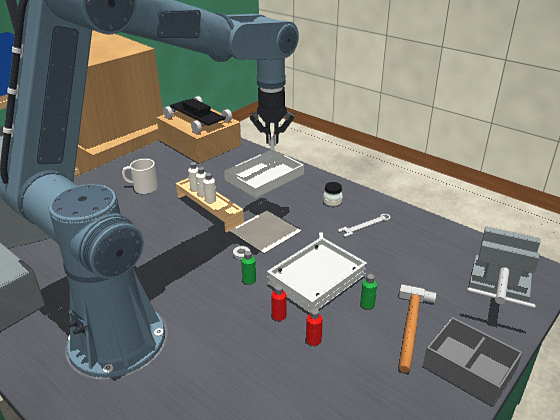

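View pics/top13.png

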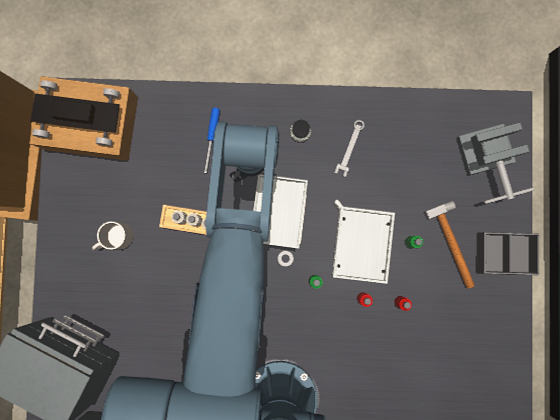

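Run:
```python
from bench import *
print(hand_in(), get_obs()['time_s'])
```

```text
the job is handed in; nothing more can be done
the job is handed in; nothing more can be done
```

The job is done and handed in at about 23.5 s of the 72 s allowed; `hand_in()` gave no verdict.

- **Bottles:** I stood the two white bottles from the top tray on the shelf, both on the +y side of the one already there. They are about 43 mm apart centre to centre, so the gaps are about 7 mm, well under a bottle's width. The last side picture shows all three upright in one row. The red and green look-alikes were left alone.
- **Peel:** I pinched the corner tab and tipped the tray about its opposite corner to about 13°, which raised the tab about 57 mm. The picture then still showed the far corner down in the stack. After that I lifted the tray clear.
- **Finish:** The tray is held by the tab, with its underside about 18.5 cm above the bench and its centre within a few mm of the pad's. The corners visible in the pictures match a level tray to about 1–2 pixels. Joint speeds are near zero and the grip opening is steady.

**What didn't fully agree:**
- The top picture put the tray about 1 pixel (about 3 mm) off where the arm's own pose said it was. I shifted about 5 mm towards the pad centre to correct this.
- In the final top picture the arm hides the original shelf bottle and part of the tray, so I checked those in the side view only.
- The bystanders look unmoved in the pictures, but I did not measure them.

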